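Focus the label camera and hold up the red-capped spice jar

TASK

First turn the focus dial on top of the label camera until its white pointer line points at the red mark, and let go of it. Then take the red-capped spice jar out of the tray and hold it still in the air in front of the camera: upright, centred above the cross on the camera's foot, its middle level with the lens, the front of its label facing the lens. Finish while still holding it there; leave the other two jars standing where they are in the tray.

Things in the scene. Friction and masses are not known exactly. Their poses are not given: they have to be found in the camera images.
- red_jar_mid (a point): centre (half-way up) of the red-capped spice jar, the one to hold up: an upright cylinder, diameter 45 mm, height 108 mm, 0.09 to 0.18 kg, loose; its red cap is the top 21 mm, the same diameter. z is the jar's axis, up. The middle of the label's front faces along the point's -x axis
- red_jar_look (a point): a point 60 mm from the red-capped jar's axis, straight out in front of the middle of its label's front, at half height (moves with the jar)
- green_jar_mid (a point): centre of the green-capped spice jar (diameter 46 mm, height 105 mm), a bystander
- ochre_jar_mid (a point): centre of the ochre-capped spice jar (diameter 44 mm, height 100 mm), a bystander
- red_jar: the red-capped spice jar; origin at the centre of its underside, same axes as red_jar_mid
- tray: fixed shallow wooden tray, 95 x 285 mm, 24 mm high, floor 5 mm thick; origin at the centre of its underside; its long side is its y axis. Two cross walls, no higher than the rim, make three cells in a row, about 93 mm from centre to centre, one jar in each, in any order
- label_camera: the fixed camera stand; origin at the underside of its foot, z up. The foot is a flat grey plate 10 mm thick (12 mm at its round end) and 90 mm wide, from y = -155 mm (a round end of 55 mm radius about y = -100 mm, bearing a white disc with a ring and a cross) to y = +135 mm. A column at y = +105 mm carries the white camera head, 78 x 78 mm, from 136 to 194 mm above the worktop, with the lens looking along the stand's -y axis
- view_point (a point): the point in the air, fixed to the stand, where the jar's middle belongs: straight above the cross (153 mm above the foot's top, 165 mm above the worktop), level with the lens and 142 mm in front of it. Axes as the stand's: +y points to the lens
- lens (a point): centre of the lens's front glass, 165 mm above the worktop
- dial_grip (a point): a point on the focus dial's vertical axis at the height to grip it, 27 mm above the flat top of the camera head. The dial is a black disc (diameter 51 mm, 5 mm thick) carrying an upright bar grip 44 mm long, 12 mm wide, its top 35 mm above the head. The point turns with the dial: its x axis runs along the bar, and the end with the white pointer line is at -x
- focus_dial (a joint): angle of the focus dial in rad; grows as it turns clockwise seen from above. Range 0 to 3.0; at 0 the pointer points along the stand's -x axis; it points at the red mark on top of the camera head at 1.8. It starts well below that (0.5 to 1.2), turns with slight friction and stays where it is left
Things that resemble listed ones, but are neither listed nor needed, are in the scene too. Leave any blue look-alike of the red_jar alone.

How it is judged:
By the outcome, as a careful person would: the job done as asked, in the order asked, and still so for the second after the job is handed in, while the arm keeps its last pose, push and grip.
It also fails if it takes over 51 s, if anything falls off the work surface, if the arm or the gripper's body presses on something with over 40 N, if the wrist force passes 120 N, or if a joint passes its speed limit or range.

ROBOT

A 6-joint arm with a two-finger parallel gripper is mounted at the origin on a cart in front of the work surface, level with it; the furniture and walls round the work are solid. World frame = base frame: x ahead of the robot, y to its left, z up, the work surface at z = 0. Lengths are in m, angles in rad, forces in N, time in s.
With the tool pointing down it reaches from about 0.35 to 0.725 m from the base axis. Payload 6 kg.
Tool frame: the origin (TCP) lies between the finger pads; the fingertips stand 22 mm ahead of it and the grasp point (between the pads) lies 3 mm ahead of it; z points along the fingers, y is the direction in which the jaws open and shut (so a half turn about z gives the same grasp; the last joint's range is limited). The gripper opens to 85 mm and grips with 20 to 120 N. Pads are 22 mm wide; open, the fingers measure 114 mm over their backs; the gripper's body (76 mm by 85 mm) begins 54 mm behind the grasp point. The pads swing forward as they close: fully open they stand 13 mm farther back than shut.
Start: joints at [-0.854, 0.04, 0.085, 0, -1.615, -0.334], TCP at [0.224, -0.557, 0.216] pointing down, gripper open.
Joint ranges: [-2.56, 2.56], [-1.29, 2.01], [-1.08, 1.49], [-3.29, 1.98], [-2.81, -0.18], [-2.99, 2.99]. Speed limits (rad/s): [2.57, 2.57, 3.01, 3.14, 3.14, 3.14].

INTERFACE

Orientations are given as a rotation vector (axis times angle).
In Python, from station import * gives the robot as it stands.
- The arm moves only by the tool drive_tool, never from a script. Its argument "series" is a list of rows, each an object of numbers: "x", "y", "z": the shift along the tool's x, y, z in mm; "wx", "wy", "wz": the turn, a rotation vector about the tool's x, y, z in rad; "hand": the finger opening in mm, from 0 to 85.4. A call has 1 to 8 rows; each row is the pose to reach, as a shift and turn from the pose commanded when the call began, along the tool's axes at that moment; what a row does not reach only later rows make up. A row lasts 1/10 s, in which the tool goes at most 50 mm and 8.59 degrees, less where a joint would pass 70% of its speed; a pose out of reach is approached as far as the arm can. A call with a gripper value outside its range is refused whole. The fingers move at their own pace and stop on an object; "force" is the grip in N (left out, the last holds). Time passes only in rows, so rows that repeat a pose let the fingers close. It gives the time, the measured TCP pose, the force and the opening at its end, in the units of the state.
- get_state(): the state, without advancing time (a new reading comes with each control period).
- get_image(name): name is "scene" or "top" or "wrist"; returns a dict with "img" (384x512x3 uint8, blue, green, red), "K" (3x3 intrinsics, pixels), "D" ([k1, k2, p1, p2, k3] as OpenCV has them; the pictures are not rectified), "origin" and "orientation" of the camera in the world. Camera axes: x right, y up, looking along -z (the intrinsics and any distortion apply to the point x, -y, -z); pixel columns grow to the right and rows downward; lengths in m; the calibration is good to about 2 mm. A picture is of the moment at which its call begins. There is no depth.
- close_job(): hands the job in, once; it reports no verdict.
The state is a dict: "time": time; "joint_positions": joint angles; "dq": joint speeds; "joint_efforts": joint torques, N m; "ee_pos": TCP position; "tcp_rot": TCP orientation; "ft_force": force on the tool from outside, world axes, zero at the start; "torque": the same for the moment, N m; "gripper_width": opening from 0.0 (shut) to 1.0 (fully open).
Only numpy, scipy, OpenCV 4.12 (cv2) and the standard library are available. Lean on these libraries where they do the work, as an engineer would, in place of code of your own. Each camera call takes 0.05 s, during which the arm holds its last target.

## Working session

There is one attempt and no reset: what is moved stays moved. The work goes in short steps, Python scripts to look and compute and a tool call to move; the robot and the scene stay as the last step left them, time stands still between calls to the robot, and variables do not carry over. Pictures are saved under pics/ and viewed, and the job is handed in when it is done.

Besides the shell and the picture viewer there is one more tool, called after ">>>" in YAML: its name, and indented under it one key for each argument. drive_tool: Moves the arm, as the interface text tells. Its arguments: {"type":"object","properties":{"series":{"type":"array","items":{"type":"object","properties":{"x":{"type":"number"},"y":{"type":"number"},"z":{"type":"number"},"wx":{"type":"number"},"wy":{"type":"number"},"wz":{"type":"number"},"hand":{"type":"number"}}}},"force":{"type":"number"}},"required":["series"]}

```bash
ls; mkdir -p pics; cat > h.py <<'E'
from station import *
import numpy as np, cv2, pickle
from scipy.spatial.transform import Rotation as R
def grab(n,tag):
    d=get_image(n); pickle.dump(d,open(f'pics/{tag}.pkl','wb')); cv2.imwrite(f'pics/{tag}.png',d['img']); return d
def load(tag): return pickle.load(open(f'pics/{tag}.pkl','rb'))
def rot(o):
    o=np.array(o,float)
    return o if o.shape==(3,3) else (R.from_rotvec(o).as_matrix() if o.size==3 else R.from_quat(o).as_matrix())
def ray(d,u,v):
    p=cv2.undistortPoints(np.array([[[u,v]]],float),np.array(d['K']),np.array(d['D'])).ravel()
    r=rot(d['orientation'])@np.array([p[0],-p[1],-1]); return np.array(d['origin']),r/np.linalg.norm(r)
def atz(d,u,v,z):
    o,r=ray(d,u,v); return o+r*(z-o[2])/r[2]
def proj(d,P):
    P=np.atleast_2d(P); c=(P-np.array(d['origin']))@rot(d['orientation']); c=c*[1,-1,-1]
    return cv2.projectPoints(c,np.zeros(3),np.zeros(3),np.array(d['K']),np.array(d['D']))[0].reshape(-1,2)
E
python3 - <<'E'
from h import *
print(get_state())
for n in('scene','top','wrist'):
    d=grab(n,n+'0'); print(n,d['K'],d['D'],d['origin'],d['orientation'])
E
```

```text
pics
{'time': 0.0, 'joint_positions': array([-8.54285162e-01,  4.08035280e-02,  8.38177358e-02, -4.89873283e-04,
       -1.61548377e+00, -3.33685250e-01]), 'dq': array([-7.27466633e-06,  1.65488495e-04,  6.34508486e-04, -4.19254685e-04,
        7.39939563e-04,  1.37545580e-04]), 'joint_efforts': array([-7.12908586e-04, -3.68199456e+01,  3.47411978e+01,  6.93221301e+00,
       -5.46795112e-03, -7.37503456e-06]), 'ee_pos': array([ 0.22407229, -0.55621126,  0.21498224]), 'tcp_rot': array([ 5.97630061e-01, -3.08380062e+00, -2.65924015e-03]), 'ft_force': array([-0.08521887,  1.05706579,  0.35870455]), 'torque': array([-0.01929329,  0.04708775,  0.03621391]), 'gripper_width': 0.9954186560710007}
scene [[451.41851872   0.         263.9824496 ]
 [  0.         451.41851872 194.98285086]
 [  0.           0.           1.        ]] [0.05003112 0.         0.         0.         0.        ] [-0.71442491  0.62676811  1.07285428] [ 0.59567859 -0.96523543 -1.87487582]
top [[361.85163156   0.         258.66357064]
 [  0.         361.85163156 190.78515748]
 [  0.           0.           1.        ]] [0.03871023 0.         0.         0.         0.        ] [0.34275336 0.02285379 1.33148434] [ 0.06631162 -0.06451395 -1.5836301 ]
wrist [[322.2750639    0.         260.20589216]
 [  0.         322.2750639  191.55275994]
 [  0.           0.           1.        ]] [-0.0920307  0.         0.         0.         0.       ] [ 0.1551022  -0.58305078  0.37414081] [-0.19023043 -0.28642157  1.93668729]
```

View pics/top0.png

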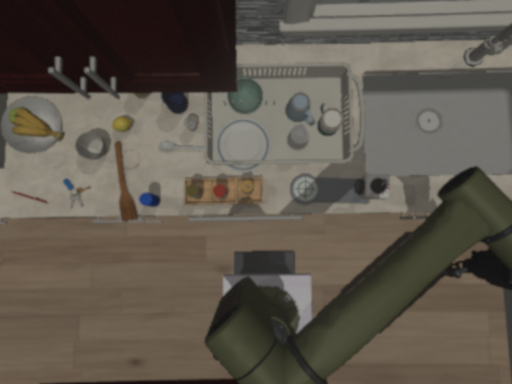

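View pics/scene0.png

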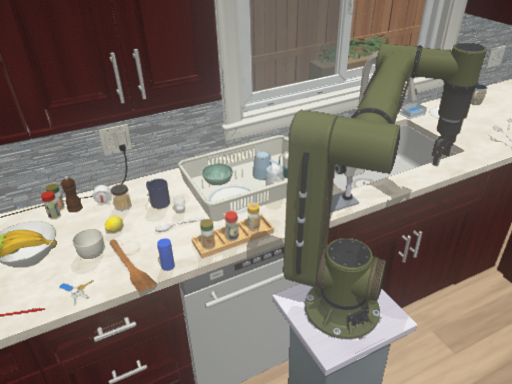

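View pics/wrist0.png

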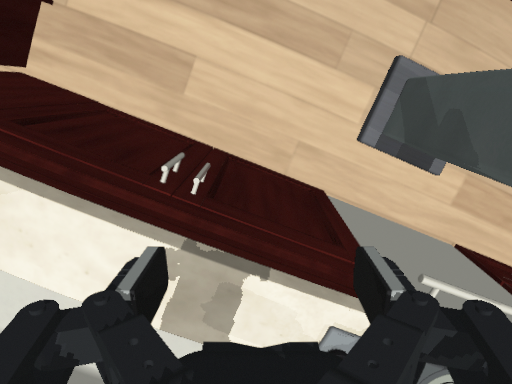

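```bash
python3 - <<'E'
from h import *
d=load('top0'); a=cv2.resize(d['img'][165:215,175:405],None,fx=3.4,fy=3.4,interpolation=cv2.INTER_CUBIC)
e=load('scene0'); b=cv2.resize(e['img'][150:260,180:400],(782,391),interpolation=cv2.INTER_CUBIC)
cv2.imwrite('pics/c1.png',np.vstack([cv2.convertScaleAbs(a,alpha=1.6),cv2.convertScaleAbs(b,alpha=1.4)]))
E
```

```text
(no output)
```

View pics/c1.png

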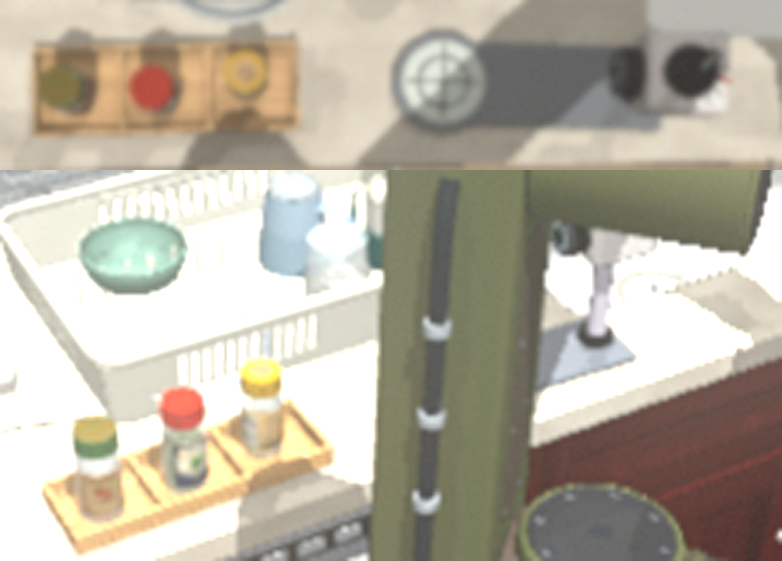

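```bash
python3 - <<'E'
from h import *
d=load('top0')
c=lambda u,v:(175+u/3.4,165+v/3.4)
def p(n,u,v,z): print(n,atz(d,*c(u,v),z).round(4))
p('cross',441,82,.012);p('dial',692,68,.225);p('red',152,88,.113);p('green',62,88,.11);p('och',245,73,.105)
p('tray tl',34,40,.024);p('tray bl',32,132,.024);p('tray tr',298,40,.024);p('tray br',298,132,.024)
s=load('wrist0'); st=get_state(); T=R.from_rotvec(st['tcp_rot']).as_matrix()
print(T.round(3)); print('cam in tool',T.T@(np.array(s['origin'])-st['ee_pos']), (T.T@rot(s['orientation'])).round(3))
E
```

```text
cross [ 0.4565 -0.1449  0.012 ]
dial [ 0.4476 -0.3433  0.225 ]
red [0.4458 0.1551 0.113 ]
green [0.4473 0.2449 0.11  ]
och [0.4602 0.0629 0.105 ]
tray tl [0.5065 0.2905 0.024 ]
tray bl [0.4082 0.2923 0.024 ]
tray tr [0.5027 0.0084 0.024 ]
tray br [0.4042 0.0099 0.024 ]
[[-0.928 -0.373 -0.001]
 [-0.373  0.928  0.001]
 [ 0.     0.001 -1.   ]]
cam in tool [ 0.07397879  0.00115813 -0.15891641] [[-0.001  0.958  0.288]
 [ 1.     0.001 -0.001]
 [-0.001  0.288 -0.958]]
```

```bash
cat >> h.py <<'E'
def to(p,Rt=None,base=None):
    st=get_state(); T=R.from_rotvec(st['tcp_rot']) ; b=st['ee_pos']
    if base is not None: b,T=np.array(base[0]),base[1]
    s=T.as_matrix().T@(np.array(p)-b)*1000
    w=(T.inv()*Rt).as_rotvec() if Rt is not None else np.zeros(3)
    print('shift',s.round(1),'turn',w.round(4))
def down(yaw): # tool z down, tool x at yaw
    c,s=np.cos(yaw),np.sin(yaw); return R.from_matrix(np.array([[c,s,0],[s,-c,0],[0,0,-1]]))
E
python3 - <<'E'
from h import *
to([.4476,-.3433,.335])
T=R.from_rotvec(get_state()['tcp_rot']).as_matrix();print(np.arctan2(T[1,0],T[0,0]))
E
```

```text
shift [-286.9  114.3 -119.7] turn [0. 0. 0.]
-2.75882273493229
```

>>> drive_tool:
  series:
    - {"z": -50}
    - {"x": -30,"y": 10,"z": -95}
    - {"x": -75,"y": 30,"z": -120}
    - {"x": -120,"y": 48,"z": -120}
    - {"x": -165,"y": 66,"z": -120}
    - {"x": -210,"y": 84,"z": -120}
    - {"x": -255,"y": 102,"z": -120}
    - {"x": -287,"y": 114,"z": -120}

```text
validation failed for argument at $.se...
```

>>> drive_tool:
  series:
    - {}
    - {}
    - {}

```text
validation failed for argument at $.se...
```

```bash
python3 - <<'E'
from h import *
st=get_state();print(st['ee_pos'],st['tcp_rot'],st['joint_positions'])
for n in('scene','top','wrist'): grab(n,n+'1')
d=load('top1'); a=cv2.resize(d['img'][165:215,175:405],None,fx=3.4,fy=3.4,interpolation=cv2.INTER_CUBIC)
e=load('scene1'); b=cv2.resize(e['img'][150:260,180:400],(782,391),interpolation=cv2.INTER_CUBIC)
cv2.imwrite('pics/c2.png',np.vstack([cv2.convertScaleAbs(a,alpha=1.6),cv2.convertScaleAbs(b,alpha=1.4)]))
E
```

```text
[ 0.22406298 -0.55629695  0.21521544] [ 5.97520623e-01 -3.08387603e+00 -2.10070403e-03] [-8.54312122e-01  4.06852836e-02  8.40723700e-02 -3.57155963e-04
 -1.61552246e+00 -3.33730086e-01]
```

View pics/c2.png

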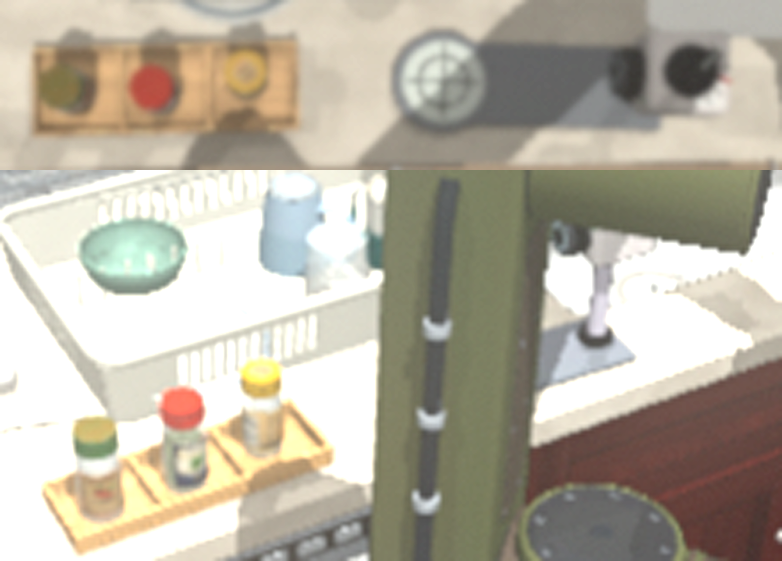

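View pics/wrist1.png

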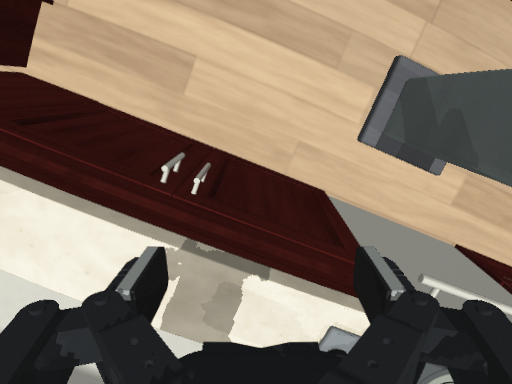

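Nothing moved: the rows were refused at validation. I'll send all fields in each row.

>>> drive_tool:
  series:
    - {"x": 0,"y": 0,"z": -50,"wx": 0,"wy": 0,"wz": 0,"hand": 85}
    - {"x": -30,"y": 10,"z": -95,"wx": 0,"wy": 0,"wz": 0,"hand": 85}
    - {"x": -75,"y": 30,"z": -120,"wx": 0,"wy": 0,"wz": 0,"hand": 85}
    - {"x": -120,"y": 48,"z": -120,"wx": 0,"wy": 0,"wz": 0,"hand": 85}
    - {"x": -165,"y": 66,"z": -120,"wx": 0,"wy": 0,"wz": 0,"hand": 85}
    - {"x": -210,"y": 84,"z": -120,"wx": 0,"wy": 0,"wz": 0,"hand": 85}
    - {"x": -255,"y": 102,"z": -120,"wx": 0,"wy": 0,"wz": 0,"hand": 85}
    - {"x": -287,"y": 114,"z": -120,"wx": 0,"wy": 0,"wz": 0,"hand": 85}
  force: 40

```text
time: 1.1
ee_pos: [0.4494, -0.3413, 0.3359]
tcp_rot: [-0.6, 3.083, 0.0]
ft_force: [0.9, -1.1, 0.0]
gripper_width: 0.994
```

```bash
python3 - <<'E'
from h import *
for n in('scene','top','wrist'): grab(n,n+'2')
st=get_state();print(st['ee_pos'],st['tcp_rot'],st['joint_positions'])
e=load('scene2'); b=cv2.resize(e['img'][150:260,180:400],(780,390),interpolation=cv2.INTER_CUBIC)
cv2.imwrite('pics/c3.png',cv2.convertScaleAbs(b,alpha=1.3))
cv2.imwrite('pics/c4.png',cv2.convertScaleAbs(cv2.resize(load('wrist2')['img'],(768,576)),alpha=1.3))
E
```

```text
[ 0.44918217 -0.34194502  0.33532678] [ 6.03051375e-01 -3.08231385e+00 -1.34675793e-03] [-2.95397046e-01 -6.69119299e-03  2.56975040e-01 -3.76396095e-04
 -1.83560621e+00 -8.89080886e-01]
```

View pics/c4.png

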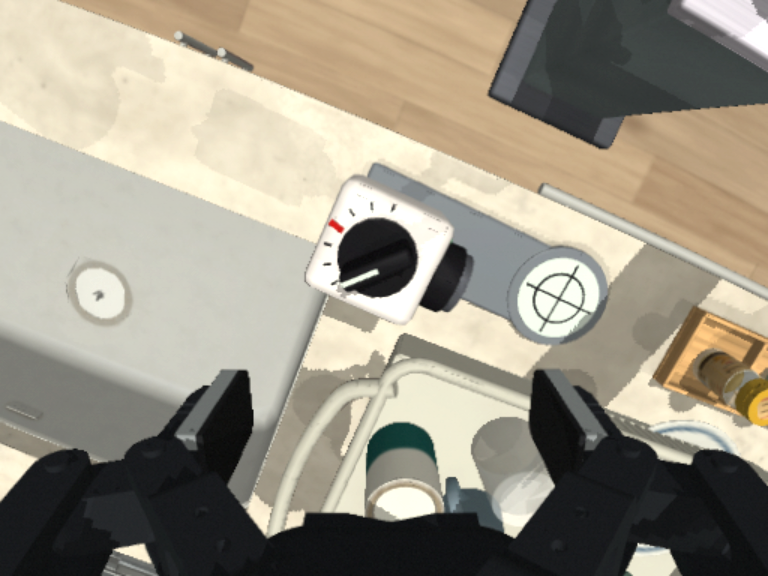

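View pics/c3.png

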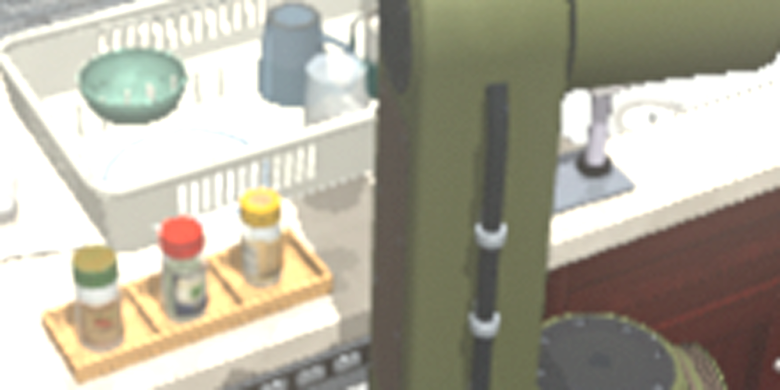

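View pics/top2.png

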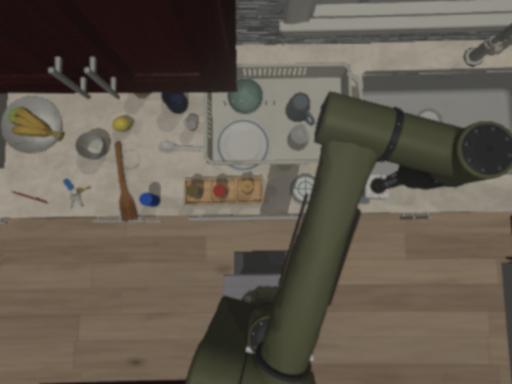

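```bash
python3 - <<'E'
from h import *
d=load('wrist2'); a=d['img'][105:235,195:415]; cv2.imwrite('pics/c5.png',cv2.convertScaleAbs(cv2.resize(a,None,fx=3.6,fy=3.6,interpolation=cv2.INTER_CUBIC),alpha=1.2))
E
```

```text
(no output)
```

View pics/c5.png

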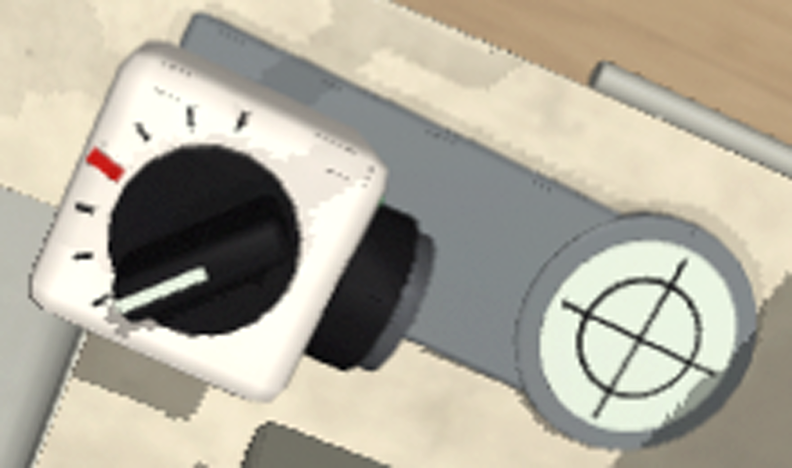

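```bash
python3 - <<'E'
from h import *
d=load('wrist2'); f=lambda u,v,z: atz(d,195+u/3.6,105+v/3.6,z)
c=f(204,240,.198);print('dial',c)
x=f(639,339,.012);print('cross',x)
a,b=f(205,272,.229),f(122,307,.229);print(a,b,'ptr',np.arctan2(*(b-a)[[1,0]]))
r=f(105,165,.194);print(r,'red',np.arctan2(*(r-c)[[1,0]]))
v=f(562,303,.012)-f(715,374,.012); w=f(597,416,.012)-f(685,260,.012)
sy=(c-x)[:2];print('c-x',np.arctan2(sy[1],sy[0]),np.arctan2(v[1],v[0]),np.arctan2(w[1],w[0]),np.linalg.norm(sy))
E
```

```text
dial [ 0.44872178 -0.348228    0.198     ]
cross [ 0.45969714 -0.14144202  0.012     ]
[ 0.44881188 -0.34717211  0.229     ] [ 0.46426952 -0.36230199  0.229     ] ptr -0.7746829045490579
[ 0.44070836 -0.37932177  0.194     ] red -1.823025375967241
c-x -1.6238225182629524 -1.6117150384977237 -0.03308689622894916 0.20707703216664908
```

```bash
python3 - <<'E'
from h import *
to([.4485,-.3473,.300],down(-.775))
E
```

```text
shift [ 2.6 -4.7 35.3] turn [ 1.3000e-03  6.0000e-04 -1.9802e+00]
```

>>> drive_tool:
  series:
    - {"x": 0,"y": 0,"z": 0,"wx": 0,"wy": 0,"wz": -0.14,"hand": 85}
    - {"x": 0,"y": 0,"z": 0,"wx": 0,"wy": 0,"wz": -0.28,"hand": 85}
    - {"x": 0,"y": 0,"z": 0,"wx": 0,"wy": 0,"wz": -0.42,"hand": 85}
    - {"x": 1,"y": -2,"z": 10,"wx": 0,"wy": 0,"wz": -0.57,"hand": 85}
    - {"x": 1,"y": -2,"z": 10,"wx": 0,"wy": 0,"wz": -0.71,"hand": 80}
    - {"x": 2,"y": -4,"z": 15,"wx": 0,"wy": 0,"wz": -0.85,"hand": 70}
    - {"x": 3,"y": -5,"z": 20,"wx": 0,"wy": 0,"wz": -1.0,"hand": 60}
    - {"x": 3,"y": -5,"z": 20,"wx": 0,"wy": 0,"wz": -1.14,"hand": 60}

```text
time: 2.05
ee_pos: [0.4459, -0.3502, 0.3153]
tcp_rot: [2.172, -2.269, -0.002]
ft_force: [-0.4, 0.9, -0.2]
gripper_width: 0.703
```

>>> drive_tool:
  series:
    - {"x": 0,"y": 0,"z": 0,"wx": 0,"wy": 0,"wz": -0.14,"hand": 60}
    - {"x": 0,"y": 0,"z": 0,"wx": 0,"wy": 0,"wz": -0.28,"hand": 60}
    - {"x": 0,"y": 0,"z": 0,"wx": 0,"wy": 0,"wz": -0.42,"hand": 60}
    - {"x": 0,"y": 0,"z": 0,"wx": 0,"wy": 0,"wz": -0.57,"hand": 60}
    - {"x": 0,"y": 0,"z": 0,"wx": 0,"wy": 0,"wz": -0.71,"hand": 60}
    - {"x": 0,"y": 0,"z": 5,"wx": 0,"wy": 0,"wz": -0.84,"hand": 60}
    - {"x": 0,"y": 0,"z": 10,"wx": 0,"wy": 0,"wz": -0.84,"hand": 60}
    - {"x": 0,"y": 0,"z": 15,"wx": 0,"wy": 0,"wz": -0.84,"hand": 60}

```text
time: 2.85
ee_pos: [0.4463, -0.3499, 0.3007]
tcp_rot: [2.904, -1.199, -0.0]
ft_force: [-0.0, -0.5, -0.2]
gripper_width: 0.704
```

```bash
python3 - <<'E'
from h import *
d=grab('wrist','wrist3'); st=get_state();print(st['ee_pos'],st['tcp_rot'],st['joint_positions'],st['gripper_width'])
T=R.from_rotvec(st['tcp_rot']).as_matrix();print('yaw',np.arctan2(T[1,0],T[0,0]))
print(proj(d,st['ee_pos']),proj(d,st['ee_pos']+T[:,2]*(st['ee_pos'][2]-.229)))
cv2.imwrite('pics/c6.png',cv2.convertScaleAbs(cv2.resize(d['img'],(768,576),interpolation=cv2.INTER_CUBIC),alpha=1.2))
E
```

```text
[ 0.44634153 -0.34956297  0.29960176] [-2.90381753e+00  1.19796684e+00  2.31703271e-03] [-3.10782959e-01 -2.08651540e-02  1.76429709e-01 -4.96168477e-04
 -1.76953196e+00  1.09892688e+00] 0.7062586394988769
yaw -0.782554965924679
[[259.75014434 234.03844145]] [[259.90165179 195.14131464]]
```

View pics/c6.png

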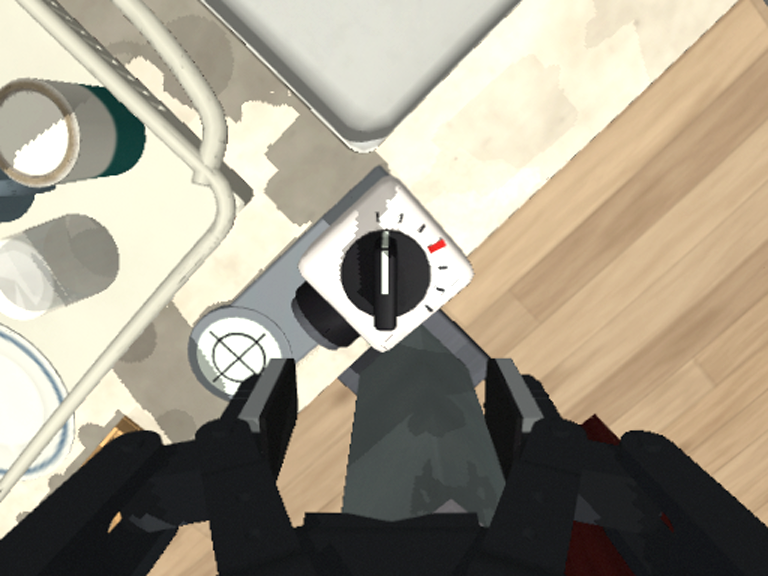

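>>> drive_tool:
  series:
    - {"x": 0,"y": -1,"z": 20,"wx": 0,"wy": 0,"wz": 0,"hand": 50}
    - {"x": 0,"y": -3,"z": 40,"wx": 0,"wy": 0,"wz": 0,"hand": 50}
    - {"x": 0,"y": -3,"z": 58,"wx": 0,"wy": 0,"wz": 0,"hand": 50}
    - {"x": 0,"y": -3,"z": 68,"wx": 0,"wy": 0,"wz": 0,"hand": 50}
    - {"x": 0,"y": -3,"z": 74,"wx": 0,"wy": 0,"wz": 0,"hand": 50}
    - {"x": 0,"y": -3,"z": 74,"wx": 0,"wy": 0,"wz": 0,"hand": 50}
    - {"x": 0,"y": -3,"z": 74,"wx": 0,"wy": 0,"wz": 0,"hand": 30}
    - {"x": 0,"y": -3,"z": 74,"wx": 0,"wy": 0,"wz": 0,"hand": 25}
  force: 25

```text
time: 3.7
ee_pos: [0.4492, -0.3474, 0.228]
tcp_rot: [2.906, -1.193, 0.002]
ft_force: [0.5, 0.1, 0.4]
gripper_width: 0.292
```

```bash
python3 - <<'E'
from h import *
d=grab('wrist','wrist4'); st=get_state();print(st['ee_pos'],st['ft_force'],st['gripper_width'])
cv2.imwrite('pics/c7.png',cv2.convertScaleAbs(cv2.resize(d['img'],(768,576),interpolation=cv2.INTER_CUBIC),alpha=1.2))
E
```

```text
[ 0.44919941 -0.34740999  0.2278898 ] [-0.26781628  0.48551539  0.46555442] 0.29677982995102514
```

View pics/c7.png

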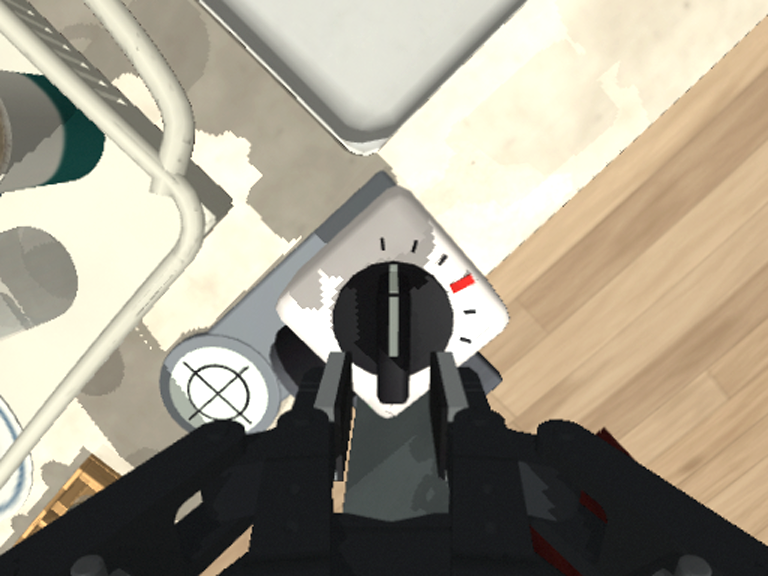

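```bash
python3 - <<'E'
from h import *
d=load('wrist4'); st=get_state();T=R.from_rotvec(st['tcp_rot']).as_matrix()
for p in [(0,-12,0),(0,-12,22),(11,-12,22),(11,-12,3),(11,-12,10),(11,12,10),(-11,-12,10),(11,-20,10)]: print(p,(proj(d,st['ee_pos']+T@(np.array(p)/1000))*1.5).round())
c=np.array([.4489,-.3472,.229]);print((proj(d,c)*1.5).round())
E
```

```text
(0, -12, 0) [[357. 352.]]
(0, -12, 22) [[360. 329.]]
(11, -12, 22) [[360. 303.]]
(11, -12, 3) [[357. 320.]]
(11, -12, 10) [[358. 313.]]
(11, 12, 10) [[422. 313.]]
(-11, -12, 10) [[359. 367.]]
(11, -20, 10) [[337. 313.]]
[[390. 354.]]
```

```bash
python3 - <<'E'
from h import *
d=load('wrist4'); cv2.imwrite('pics/c8.png',cv2.convertScaleAbs(cv2.resize(d['img'][190:340,170:360],None,fx=4,fy=4,interpolation=cv2.INTER_CUBIC),alpha=2.2,beta=20))
E
```

```text
(no output)
```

View pics/c8.png

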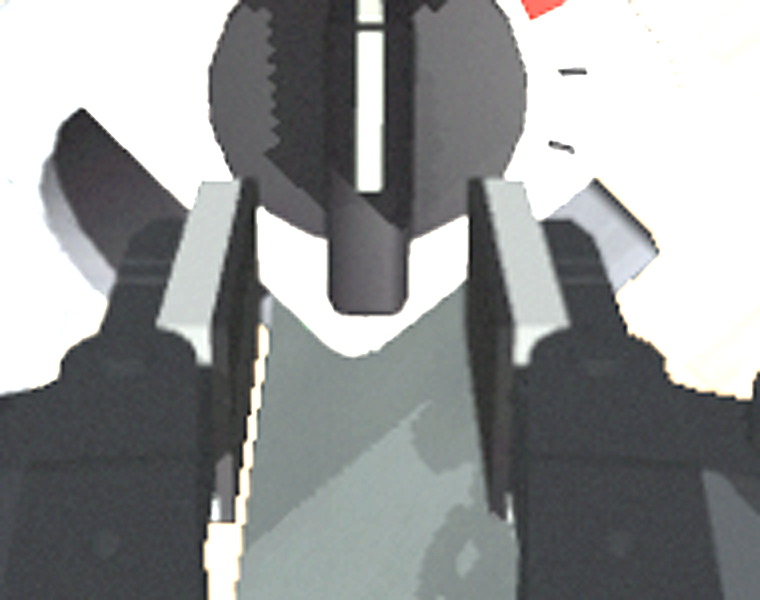

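```bash
python3 - <<'E'
from h import *
d=load('wrist4'); st=get_state();T=R.from_rotvec(st['tcp_rot']).as_matrix()
print(st['gripper_width'])
for u,v,s in [(242,180,-1),(488,180,1),(258,180,-1),(470,180,1),(210,365,-1),(515,365,1),(256,200,-1),(238,180,-1)]:
    o,r=ray(d,170+u/4,190+v/4); o=T.T@(o-st['ee_pos']); r=T.T@r
    t=(s*.0125-o[1])/r[1]; print(u,v,((o+r*t)*1000).round(1))
E
```

```text
0.29677982995102514
242 180 [ 15.5 -12.5 -34.7]
488 180 [ 19.5  12.5 -43.5]
258 180 [  6.7 -12.5 -15.3]
470 180 [ 10.7  12.5 -24.3]
210 365 [ 13.  -12.5 -66.2]
515 365 [ 14.6  12.5 -68.7]
256 200 [  5.6 -12.5 -18.8]
238 180 [ 17.3 -12.5 -38.7]
```

>>> drive_tool:
  series:
    - {"x": 0,"y": 0,"z": 0,"wx": 0,"wy": 0,"wz": 0,"hand": 15}
    - {"x": 0,"y": 0,"z": 0,"wx": 0,"wy": 0,"wz": 0,"hand": 8}
    - {"x": 0,"y": 0,"z": 0,"wx": 0,"wy": 0,"wz": 0,"hand": 8}
    - {"x": 0,"y": 0,"z": 0,"wx": 0,"wy": 0,"wz": 0,"hand": 8}
  force: 25

```text
time: 4.15
ee_pos: [0.449, -0.3472, 0.227]
tcp_rot: [-2.906, 1.193, 0.0]
ft_force: [-0.6, 0.2, -1.2]
gripper_width: 0.098
```

```bash
python3 - <<'E'
from h import *
d=grab('wrist','wrist5'); st=get_state();print(st['ee_pos'],st['ft_force'],st['gripper_width'],st['gripper_width']*85.4)
cv2.imwrite('pics/c9.png',cv2.convertScaleAbs(cv2.resize(d['img'][150:340,170:360],None,fx=3,fy=3,interpolation=cv2.INTER_CUBIC),alpha=1.8,beta=20))
e=grab('top','top5'); cv2.imwrite('pics/c10.png',cv2.convertScaleAbs(cv2.resize(e['img'][150:220,290:430],None,fx=5,fy=5,interpolation=cv2.INTER_CUBIC),alpha=1.8,beta=20))
E
```

```text
[ 0.44896419 -0.34722801  0.22695401] [ 0.33136014 -0.44050066  0.27407536] 0.09338719515535793 7.975266466267567
```

View pics/c9.png

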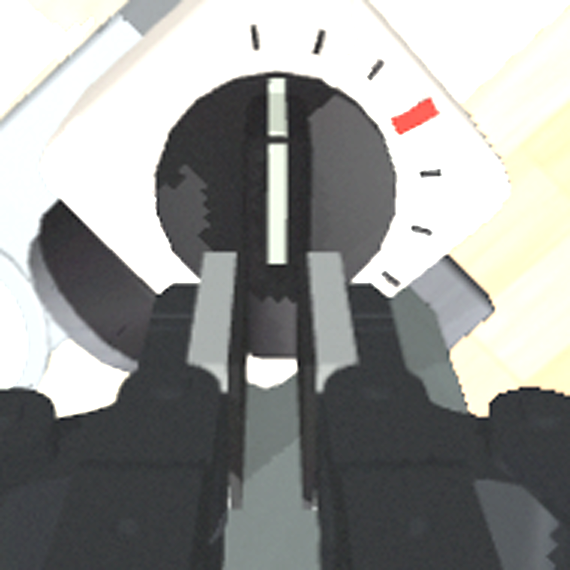

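View pics/c10.png

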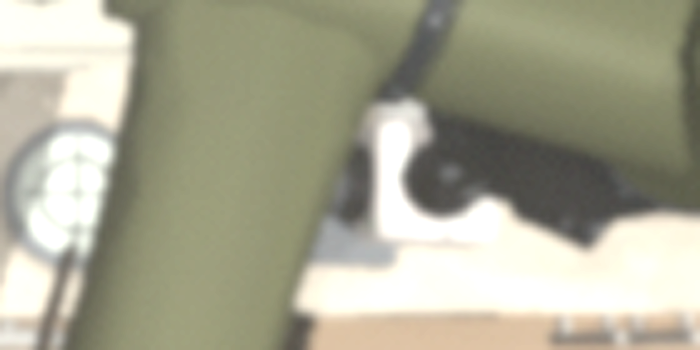

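>>> drive_tool:
  series:
    - {"x": 0,"y": 0,"z": 0,"wx": 0,"wy": 0,"wz": 0,"hand": 30}
    - {"x": 0,"y": 0,"z": 0,"wx": 0,"wy": 0,"wz": 0,"hand": 30}
    - {"x": 0,"y": 0,"z": 0,"wx": 0,"wy": 0,"wz": 0,"hand": 30}
    - {"x": 0,"y": 0,"z": 8,"wx": 0,"wy": 0,"wz": 0,"hand": 30}
    - {"x": 0,"y": 0,"z": 16,"wx": 0,"wy": 0,"wz": 0,"hand": 30}
    - {"x": 0,"y": 0,"z": 20,"wx": 0,"wy": 0,"wz": 0,"hand": 30}
    - {"x": 0,"y": 0,"z": 20,"wx": 0,"wy": 0,"wz": 0,"hand": 30}
  force: 25

```text
time: 4.95
ee_pos: [0.4485, -0.347, 0.2056]
tcp_rot: [-2.906, 1.193, 0.003]
ft_force: [0.4, -1.0, 0.6]
gripper_width: 0.351
```

```bash
python3 - <<'E'
from h import *
d=grab('wrist','wrist6'); st=get_state();print(st['ee_pos'],st['ft_force'],st['gripper_width'],st['gripper_width']*85.4)
cv2.imwrite('pics/c11.png',cv2.convertScaleAbs(cv2.resize(d['img'][150:340,170:360],None,fx=3,fy=3,interpolation=cv2.INTER_CUBIC),alpha=1.8,beta=20))
E
```

```text
[ 0.44870228 -0.34716915  0.20640014] [ 0.50153822 -0.34905593  0.34575654] 0.3495787671137896 29.854026711517633
```

View pics/c11.png

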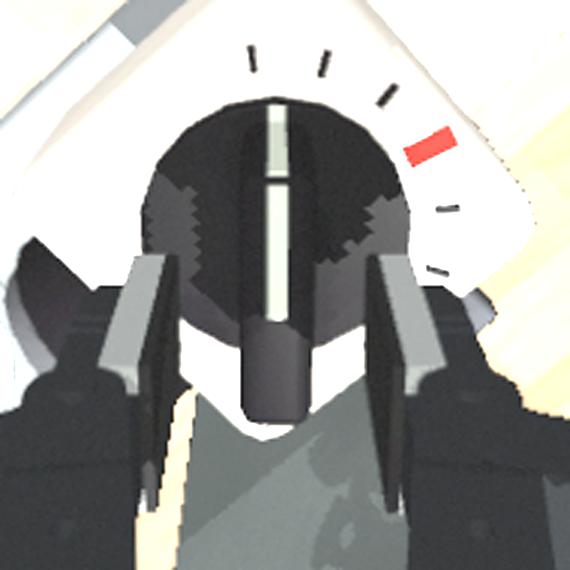

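>>> drive_tool:
  series:
    - {"x": 0,"y": 0,"z": 5,"wx": 0,"wy": 0,"wz": 0,"hand": 30}
    - {"x": 0,"y": 0,"z": 10,"wx": 0,"wy": 0,"wz": 0,"hand": 30}
    - {"x": 0,"y": 0,"z": 14,"wx": 0,"wy": 0,"wz": 0,"hand": 30}
    - {"x": 0,"y": 0,"z": 14,"wx": 0,"wy": 0,"wz": 0,"hand": 30}
  force: 25

```text
time: 5.4
ee_pos: [0.4487, -0.347, 0.192]
tcp_rot: [-2.906, 1.193, 0.002]
ft_force: [0.2, -0.1, 0.0]
gripper_width: 0.351
```

```bash
python3 - <<'E'
from h import *
d=grab('wrist','wrist7'); st=get_state();print(st['ee_pos'],st['ft_force'],st['gripper_width'],st['gripper_width']*85.4)
cv2.imwrite('pics/c12.png',cv2.convertScaleAbs(cv2.resize(d['img'][150:340,170:360],None,fx=3,fy=3,interpolation=cv2.INTER_CUBIC),alpha=1.8,beta=20))
E
```

```text
[ 0.44878751 -0.34712826  0.19249694] [-0.61464639  0.51244142 -0.10200784] 0.35229383478467957 30.08589349061164
```

View pics/c12.png

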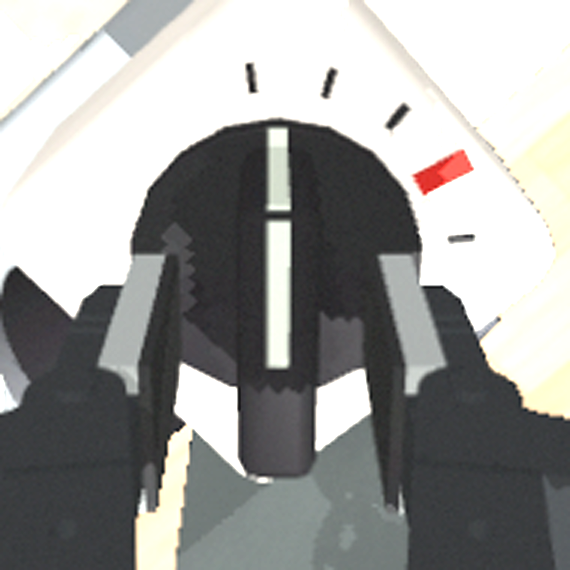

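>>> drive_tool:
  series:
    - {"x": 0,"y": 0,"z": 4,"wx": 0,"wy": 0,"wz": 0,"hand": 30}
    - {"x": 0,"y": 0,"z": 8,"wx": 0,"wy": 0,"wz": 0,"hand": 30}
    - {"x": 0,"y": 0,"z": 8,"wx": 0,"wy": 0,"wz": 0,"hand": 20}
    - {"x": 0,"y": 0,"z": 8,"wx": 0,"wy": 0,"wz": 0,"hand": 8}
    - {"x": 0,"y": 0,"z": 8,"wx": 0,"wy": 0,"wz": 0,"hand": 8}
    - {"x": 0,"y": 0,"z": 8,"wx": 0,"wy": 0,"wz": 0,"hand": 8}
    - {"x": 0,"y": 0,"z": 8,"wx": 0,"wy": 0,"wz": 0,"hand": 8}
  force: 25

```text
time: 6.15
ee_pos: [0.4484, -0.3476, 0.1849]
tcp_rot: [2.905, -1.193, -0.001]
ft_force: [-4.2, -4.3, -1.7]
gripper_width: 0.133
```

```bash
python3 - <<'E'
from h import *
d=grab('wrist','wrist8'); st=get_state();print(st['ee_pos'],st['ft_force'],st['gripper_width'],st['gripper_width']*85.4)
cv2.imwrite('pics/c13.png',cv2.convertScaleAbs(cv2.resize(d['img'][150:340,170:360],None,fx=3,fy=3,interpolation=cv2.INTER_CUBIC),alpha=1.8,beta=20))
E
```

```text
[ 0.44842147 -0.34760791  0.18482579] [-3.23996485 -4.08165745 -1.5487419 ] 0.13514786328635456 11.54162752465468
```

View pics/c13.png

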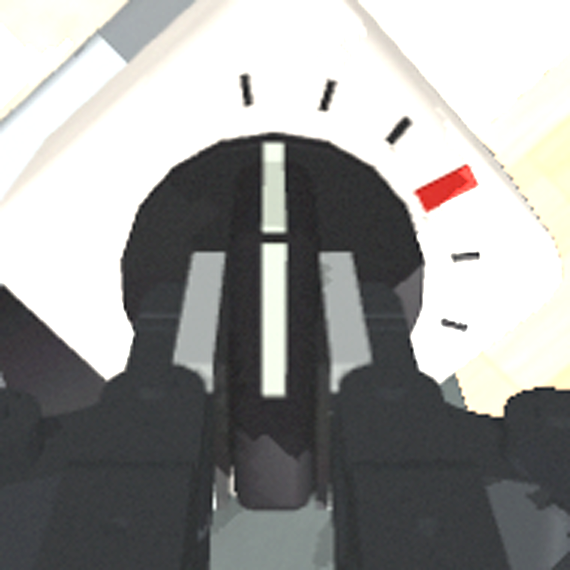

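>>> drive_tool:
  series:
    - {"x": 0,"y": 0,"z": 0,"wx": 0,"wy": 0,"wz": 0.12,"hand": 8}
    - {"x": 0,"y": 0,"z": 0,"wx": 0,"wy": 0,"wz": 0.26,"hand": 8}
    - {"x": 0,"y": 0,"z": 0,"wx": 0,"wy": 0,"wz": 0.4,"hand": 8}
    - {"x": 0,"y": 0,"z": 0,"wx": 0,"wy": 0,"wz": 0.54,"hand": 8}
    - {"x": 0,"y": 0,"z": 0,"wx": 0,"wy": 0,"wz": 0.68,"hand": 8}
    - {"x": 0,"y": 0,"z": 0,"wx": 0,"wy": 0,"wz": 0.82,"hand": 8}
    - {"x": 0,"y": 0,"z": 0,"wx": 0,"wy": 0,"wz": 0.96,"hand": 8}
    - {"x": 0,"y": 0,"z": 0,"wx": 0,"wy": 0,"wz": 1.065,"hand": 8}

```text
time: 7.0
ee_pos: [0.4509, -0.3471, 0.1849]
tcp_rot: [-1.891, 2.505, -0.004]
ft_force: [5.4, -4.3, -4.3]
gripper_width: 0.135
```

```bash
python3 - <<'E'
from h import *
d=grab('wrist','wrist9'); st=get_state();print(st['ee_pos'],st['tcp_rot'],st['ft_force'],st['torque'],st['gripper_width']*85.4)
T=R.from_rotvec(st['tcp_rot']).as_matrix();print('yaw',np.arctan2(T[1,0],T[0,0]))
cv2.imwrite('pics/c14.png',cv2.convertScaleAbs(cv2.resize(d['img'][130:340,150:370],None,fx=2.7,fy=2.7,interpolation=cv2.INTER_CUBIC),alpha=1.5,beta=10))
E
```

```text
[ 0.45092141 -0.34707729  0.18483969] [-1.8849151   2.50942548 -0.00408814] [ 5.10974667 -3.5334064  -2.92852208] [-1.1949987  -1.62480135 -0.02535346] 11.637408737886716
yaw -1.8531377495438626
```

View pics/c14.png

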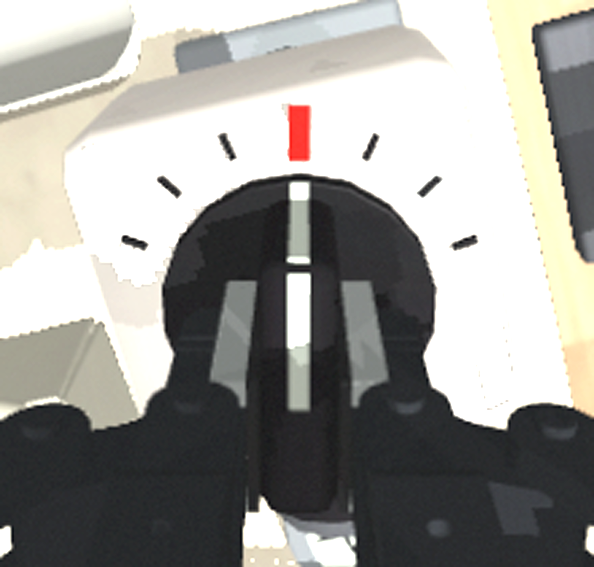

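>>> drive_tool:
  series:
    - {"x": 0,"y": 0,"z": 0,"wx": 0,"wy": 0,"wz": 0,"hand": 40}
    - {"x": 0,"y": 0,"z": 0,"wx": 0,"wy": 0,"wz": 0,"hand": 40}
    - {"x": 0,"y": 0,"z": 0,"wx": 0,"wy": 0,"wz": 0,"hand": 40}
    - {"x": 0,"y": 0,"z": -20,"wx": 0,"wy": 0,"wz": 0,"hand": 50}
    - {"x": 0,"y": 0,"z": -50,"wx": 0,"wy": 0,"wz": 0,"hand": 70}
    - {"x": 0,"y": 0,"z": -90,"wx": 0,"wy": 0,"wz": 0,"hand": 85}
    - {"x": 0,"y": 0,"z": -120,"wx": 0,"wy": 0,"wz": 0,"hand": 85}

```text
time: 7.75
ee_pos: [0.4489, -0.3474, 0.3078]
tcp_rot: [-1.899, 2.502, -0.003]
ft_force: [-0.7, -0.8, 0.1]
gripper_width: 0.993
```

```bash
python3 - <<'E'
from h import *
d=grab('wrist','wrist10'); st=get_state();print(st['ee_pos'],st['tcp_rot'],st['ft_force'],st['joint_positions'],st['gripper_width']*85.4)
T=R.from_rotvec(st['tcp_rot']).as_matrix();print('yaw',np.arctan2(T[1,0],T[0,0]))
cv2.imwrite('pics/c15.png',cv2.convertScaleAbs(cv2.resize(d['img'],(780,585),interpolation=cv2.INTER_CUBIC),alpha=1.3,beta=10))
E
```

```text
[ 0.44928107 -0.3483621   0.31304491] [-1.89676444  2.50096277 -0.01359527] [-3.56373294  1.94171521  3.5536522 ] [-0.30471414 -0.01973163  0.20124016  0.00288531 -1.78314665  0.03226641] 85.20099908520484
yaw -1.843877498690107
```

View pics/c15.png

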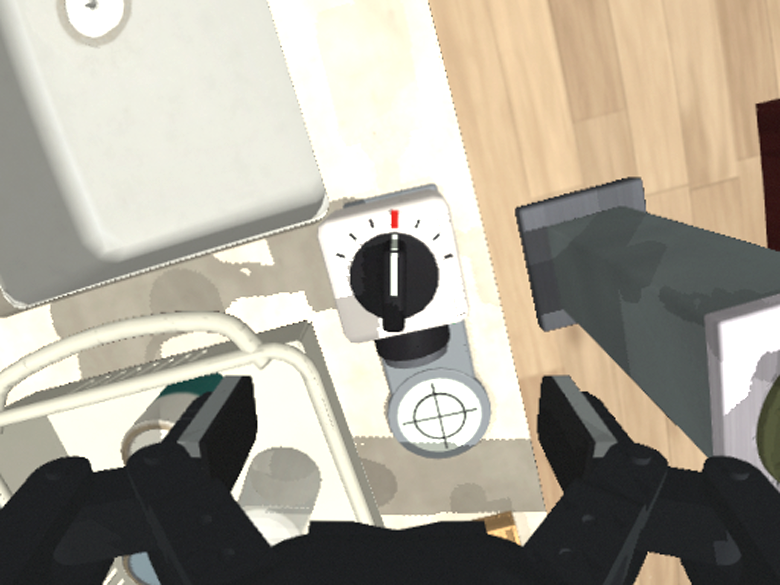

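```bash
python3 - <<'E'
from h import *
d=grab('scene','scene10'); 
b=cv2.resize(d['img'][195:260,185:285],None,fx=7.5,fy=7.5,interpolation=cv2.INTER_CUBIC);cv2.imwrite('pics/c16.png',b)
to([.36,.155,.33],down(3.14159)*R.from_euler('y',-.6))
to([.36,.155,.33],down(3.14159)*R.from_euler('y',.6))
print((down(3.14159)*R.from_euler('y',.6)).as_matrix().round(2))
E
```

```text
shift [-460.3  221.8  -22.1] turn [ 0.3804 -0.5089  1.2587]
shift [-460.3  221.8  -22.1] turn [-0.3969  0.5159  1.2541]
[[-0.83  0.   -0.56]
 [ 0.    1.    0.  ]
 [ 0.56 -0.   -0.83]]
```

View pics/c16.png

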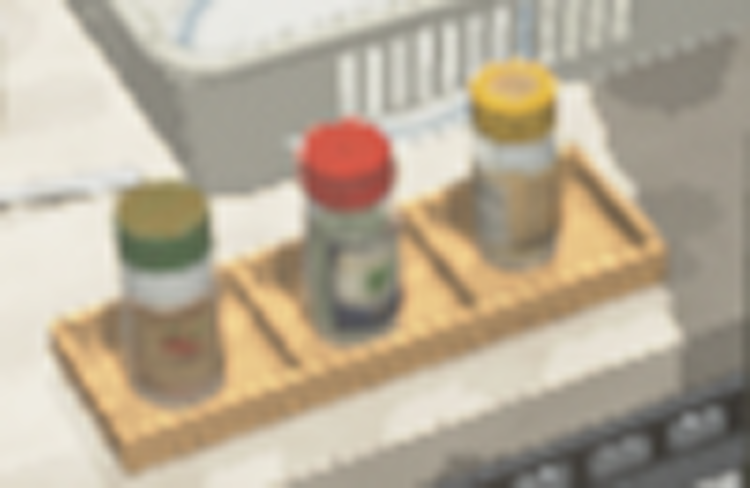

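```bash
python3 - <<'E'
from h import *
to([.38,.155,.28],down(3.14159)*R.from_euler('y',-.6))
E
```

```text
shift [-465.8  202.9   28.1] turn [ 0.3804 -0.5089  1.2587]
```

>>> drive_tool:
  series:
    - {"x": -40,"y": 17,"z": 0,"wx": 0.033,"wy": -0.044,"wz": 0.109,"hand": 85}
    - {"x": -80,"y": 35,"z": 0,"wx": 0.066,"wy": -0.088,"wz": 0.218,"hand": 85}
    - {"x": -120,"y": 52,"z": 0,"wx": 0.099,"wy": -0.133,"wz": 0.328,"hand": 85}
    - {"x": -160,"y": 70,"z": 0,"wx": 0.132,"wy": -0.177,"wz": 0.438,"hand": 85}
    - {"x": -200,"y": 87,"z": 0,"wx": 0.165,"wy": -0.221,"wz": 0.547,"hand": 85}
    - {"x": -240,"y": 104,"z": 0,"wx": 0.198,"wy": -0.265,"wz": 0.656,"hand": 85}
    - {"x": -280,"y": 122,"z": 5,"wx": 0.231,"wy": -0.31,"wz": 0.766,"hand": 85}
    - {"x": -320,"y": 139,"z": 10,"wx": 0.265,"wy": -0.354,"wz": 0.876,"hand": 85}

```text
time: 8.65
ee_pos: [0.405, -0.0358, 0.2993]
tcp_rot: [-0.668, 2.673, -0.005]
ft_force: [-0.4, -0.2, 0.0]
gripper_width: 0.994
```

```bash
python3 - <<'E'
from h import *
st=get_state();print(st['ee_pos'],st['joint_positions'])
to([.38,.155,.26],down(3.14159)*R.from_euler('y',-.6))
E
```

```text
[ 0.40495884 -0.03579412  0.29934404] [ 0.52680882 -0.86448229 -0.49044565  0.10847029 -1.57300483 -1.58713319]
shift [-51.9 184.2  44.1] turn [ 0.1388 -0.1979  0.4609]
```

>>> drive_tool:
  series:
    - {"x": -10,"y": 37,"z": 9,"wx": 0.028,"wy": -0.04,"wz": 0.092,"hand": 85}
    - {"x": -21,"y": 74,"z": 18,"wx": 0.056,"wy": -0.08,"wz": 0.184,"hand": 85}
    - {"x": -31,"y": 110,"z": 26,"wx": 0.083,"wy": -0.119,"wz": 0.277,"hand": 85}
    - {"x": -42,"y": 147,"z": 35,"wx": 0.111,"wy": -0.158,"wz": 0.369,"hand": 85}
    - {"x": -52,"y": 184,"z": 44,"wx": 0.139,"wy": -0.198,"wz": 0.461,"hand": 85}
    - {"x": -52,"y": 184,"z": 44,"wx": 0.139,"wy": -0.198,"wz": 0.461,"hand": 85}
    - {"x": -52,"y": 184,"z": 44,"wx": 0.139,"wy": -0.198,"wz": 0.461,"hand": 85}

```text
time: 9.35
ee_pos: [0.3784, 0.1572, 0.2569]
tcp_rot: [-0.012, 2.544, -0.003]
ft_force: [0.4, 1.2, -0.3]
gripper_width: 0.995
```

```bash
python3 - <<'E'
from h import *
d=grab('wrist','wrist11');st=get_state();print(st['ee_pos'],st['tcp_rot'],st['joint_positions'],d['origin'])
cv2.imwrite('pics/c17.png',cv2.resize(d['img'],(780,585),interpolation=cv2.INTER_CUBIC))
E
```

```text
[0.37851322 0.15732194 0.25682145] [-0.01263022  2.54393416 -0.00403071] [ 1.49412624 -1.07178096 -0.88596917  0.59982244 -1.68148642 -2.96363763] [0.22793081 0.15727477 0.34728198]
```

View pics/c17.png

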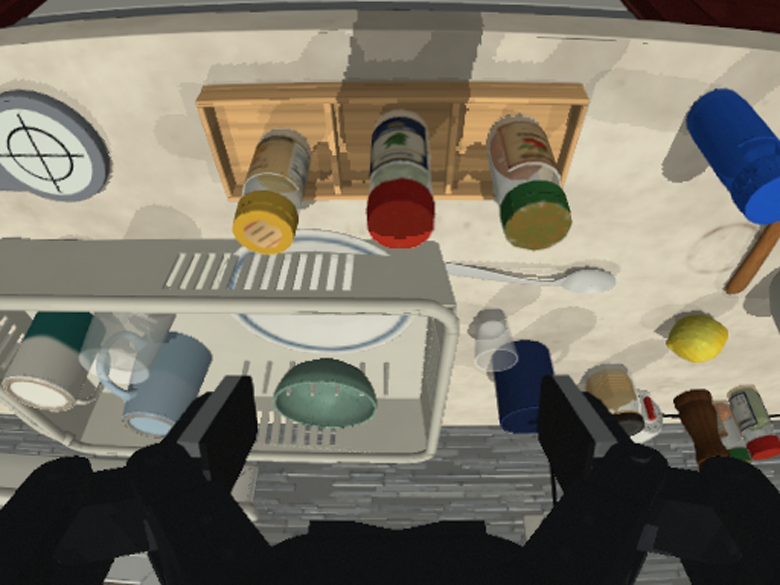

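```bash
python3 - <<'E'
from h import *
d=load('wrist11')
cv2.imwrite('pics/c18.png',cv2.resize(cv2.rotate(d['img'][60:175,225:305],cv2.ROTATE_180),None,fx=5,fy=5,interpolation=cv2.INTER_CUBIC))
E
```

```text
(no output)
```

View pics/c18.png

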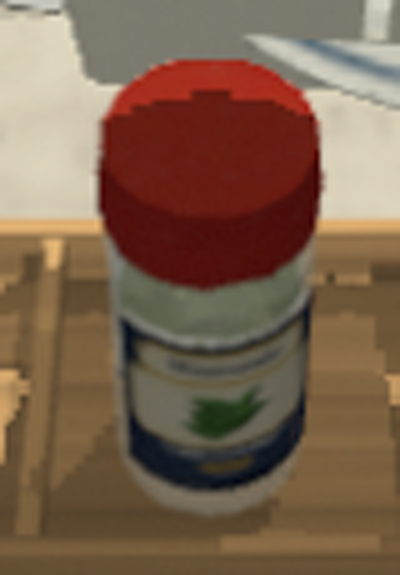

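```bash
python3 - <<'E'
from h import *
from scipy.optimize import least_squares
d=load('wrist11'); f=lambda U,V:(225+(400-U)/5,60+(575-V)/5)
print('cap ctr',atz(d,*f(211,138),.113)); print('base front',atz(d,*f(212,513),.005))
e=load('top0');print('top cap',atz(e,219.7,190.9,.113))
# silhouettes: fit axis pos using limb rays at various heights
obs=[(118,413),(307,413),(113,365),(312,365),(101,160),(321,165),(128,465),(300,465)]
def res(p):
    o=[]
    for (U,V) in obs:
        q,r=ray(d,*f(U,V)); n=np.array([r[1],-r[0]])/np.hypot(r[0],r[1])
        s=n@(p-q[:2]); o.append((abs(s)-.0225)*1000)
    return o
s=least_squares(res,[.446,.155]);print(s.x,np.round(s.fun,1))
for P in (s.x,np.array([.446,.155])):
  for (U,V) in [(225,413),(222,365),(226,465),(222,345),(128,345)]:
    q,r=ray(d,*f(U,V)); a=r[:2]@r[:2]; b=r[:2]@(q[:2]-P); c=(q[:2]-P)@(q[:2]-P)-.0225**2
    t=(-b-np.sqrt(max(b*b-a*c,0)))/a; X=q+t*r; v=P-X[:2]; print((U,V),X.round(4),'yaw',np.arctan2(v[1],v[0]).round(3))
E
```

```text
cap ctr [0.44764324 0.16045886 0.113     ]
base front [0.42909324 0.16012993 0.005     ]
top cap [0.44573086 0.15516061 0.113     ]
[0.45263992 0.16024481] [ 0.3  0.2  0.7  0.6  0.2 -0.3 -1.3 -0.6]
(225, 413) [0.4303 0.1573 0.0442] yaw 0.133
(222, 365) [0.4303 0.158  0.062 ] yaw 0.101
(226, 465) [0.4304 0.157  0.0235] yaw 0.147
(222, 345) [0.4303 0.158  0.069 ] yaw 0.1
(128, 345) [0.4394 0.1785 0.056 ] yaw -0.944
(225, 413) [0.4236 0.1573 0.0543] yaw -0.101
(222, 365) [0.4237 0.158  0.0712] yaw -0.132
(226, 465) [0.4236 0.157  0.0343] yaw -0.087
(222, 345) [0.4237 0.158  0.078 ] yaw -0.133
(128, 345) [0.4436 0.1789 0.0503] yaw -1.471
```

```bash
python3 - <<'E'
from h import *
to([.45,.16,.24],down(3.1416+.1))
E
```

```text
shift [-49.7   2.2  54.1] turn [-0.033   0.5969 -0.0874]
```

>>> drive_tool:
  series:
    - {"x": -8,"y": 0,"z": 8,"wx": -0.005,"wy": 0.1,"wz": -0.015,"hand": 85}
    - {"x": -16,"y": 1,"z": 17,"wx": -0.011,"wy": 0.2,"wz": -0.03,"hand": 85}
    - {"x": -25,"y": 1,"z": 27,"wx": -0.016,"wy": 0.3,"wz": -0.044,"hand": 75}
    - {"x": -33,"y": 1,"z": 36,"wx": -0.022,"wy": 0.4,"wz": -0.058,"hand": 65}
    - {"x": -41,"y": 2,"z": 45,"wx": -0.027,"wy": 0.5,"wz": -0.073,"hand": 65}
    - {"x": -50,"y": 2,"z": 54,"wx": -0.033,"wy": 0.597,"wz": -0.087,"hand": 65}
    - {"x": -50,"y": 2,"z": 54,"wx": -0.033,"wy": 0.597,"wz": -0.087,"hand": 65}

```text
time: 10.1
ee_pos: [0.4535, 0.1555, 0.2382]
tcp_rot: [0.143, -3.127, 0.002]
ft_force: [-0.2, -0.1, -1.8]
gripper_width: 0.76
```

```bash
python3 - <<'E'
from h import *
d=grab('wrist','wrist12');st=get_state();print(st['ee_pos'],st['tcp_rot'],st['joint_positions'],d['origin'])
T=R.from_rotvec(st['tcp_rot']).as_matrix();print(T.round(3))
cv2.imwrite('pics/c19.png',cv2.resize(d['img'],(780,585),interpolation=cv2.INTER_CUBIC))
E
```

```text
[0.45279681 0.15521465 0.23996416] [ 1.43605899e-01 -3.13203225e+00  6.71074475e-04] [ 0.75016383 -0.27565484 -0.15916289 -0.00376147 -1.69234248 -2.22976955] [0.38122368 0.14989832 0.39813064]
[[-0.996 -0.092 -0.006]
 [-0.092  0.996 -0.001]
 [ 0.006 -0.    -1.   ]]
```

View pics/c19.png

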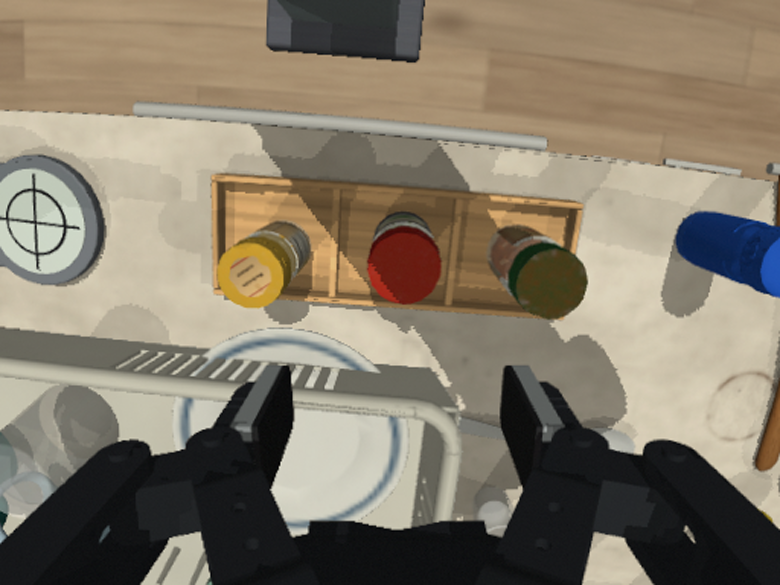

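```bash
python3 - <<'E'
from h import *
d=load('wrist12'); s=1.5234
cv2.imwrite('pics/c20.png',cv2.resize(d['img'][130:210,220:310],None,fx=7,fy=7,interpolation=cv2.INTER_CUBIC))
p=atz(d,405/s,268/s,.113);print(p); print('cross',atz(d,38/s,221/s,.012))
to([p[0],p[1],.12],down(3.1416+.1))
E
```

```text
[0.44787783 0.16105002 0.113     ]
cross [ 0.45807638 -0.1425404   0.012     ]
shift [  3.6   6.3 120. ] turn [-0.0001 -0.0063 -0.0084]
```

View pics/c20.png

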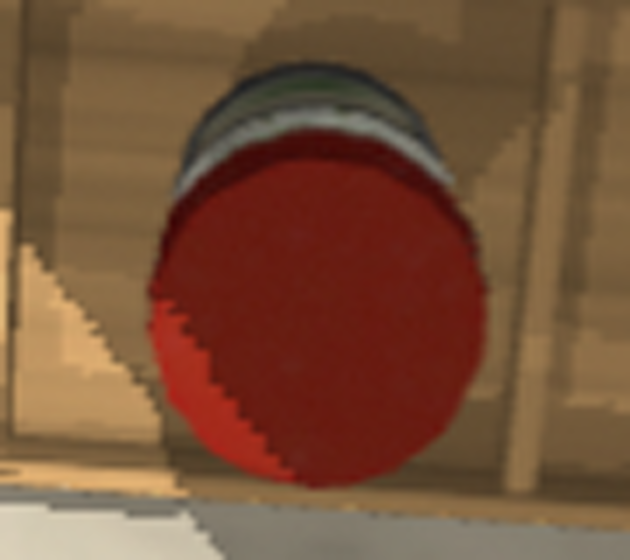

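>>> drive_tool:
  series:
    - {"x": 2,"y": 3,"z": 30,"wx": 0,"wy": -0.006,"wz": -0.008,"hand": 65}
    - {"x": 4,"y": 6,"z": 65,"wx": 0,"wy": -0.006,"wz": -0.008,"hand": 65}
    - {"x": 4,"y": 6,"z": 95,"wx": 0,"wy": -0.006,"wz": -0.008,"hand": 65}
    - {"x": 4,"y": 6,"z": 115,"wx": 0,"wy": -0.006,"wz": -0.008,"hand": 65}
    - {"x": 4,"y": 6,"z": 120,"wx": 0,"wy": -0.006,"wz": -0.008,"hand": 65}
    - {"x": 4,"y": 6,"z": 120,"wx": 0,"wy": -0.006,"wz": -0.008,"hand": 65}

```text
time: 10.75
ee_pos: [0.4465, 0.1618, 0.1238]
tcp_rot: [-0.163, 3.13, 0.006]
ft_force: [-0.6, 0.3, 0.3]
gripper_width: 0.759
```

```bash
python3 - <<'E'
from h import *
d=grab('wrist','wrist13');st=get_state();print(st['ee_pos'],st['tcp_rot'],st['gripper_width']*85.4)
cv2.imwrite('pics/c21.png',cv2.resize(d['img'],(780,585),interpolation=cv2.INTER_CUBIC))
print(proj(d,[.448,.161,.113])*1.5234)
E
```

```text
[0.44710162 0.16207047 0.12474091] [-0.16226926  3.12902232  0.00678139] 65.03307066087837
[[391.13584829 354.20702792]]
```

View pics/c21.png

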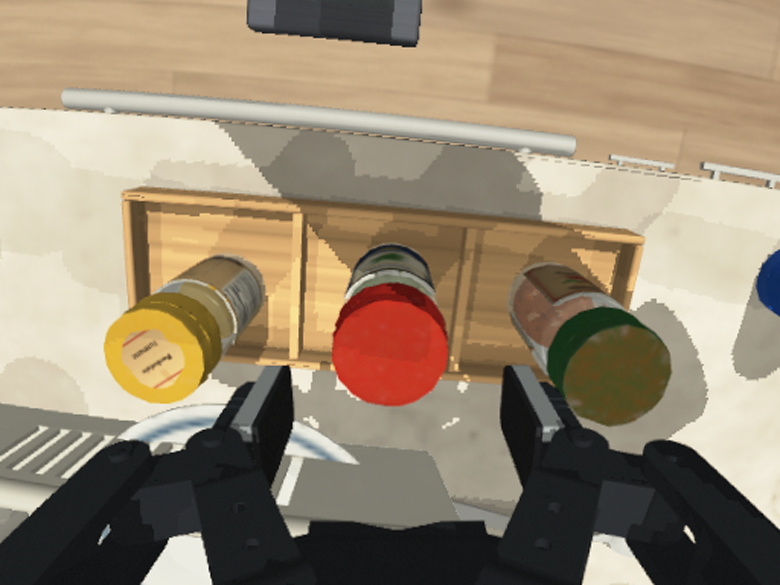

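>>> drive_tool:
  series:
    - {"x": 1,"y": -1,"z": 20,"wx": 0,"wy": 0,"wz": 0,"hand": 62}
    - {"x": 1,"y": -1,"z": 40,"wx": 0,"wy": 0,"wz": 0,"hand": 62}
    - {"x": 1,"y": -1,"z": 52,"wx": 0,"wy": 0,"wz": 0,"hand": 62}
    - {"x": 1,"y": -1,"z": 60,"wx": 0,"wy": 0,"wz": 0,"hand": 62}
    - {"x": 1,"y": -1,"z": 60,"wx": 0,"wy": 0,"wz": 0,"hand": 62}

```text
time: 11.3
ee_pos: [0.4462, 0.161, 0.0629]
tcp_rot: [-0.161, 3.132, 0.004]
ft_force: [-0.8, 0.0, -0.2]
gripper_width: 0.724
```

```bash
python3 - <<'E'
from h import *
d=grab('wrist','wrist14');st=get_state();print(st['ee_pos'],st['tcp_rot'],st['gripper_width']*85.4,st['ft_force'])
cv2.imwrite('pics/c22.png',cv2.resize(d['img'],(780,585),interpolation=cv2.INTER_CUBIC))
e=grab('scene','scene14');cv2.imwrite('pics/c23.png',cv2.resize(e['img'][150:270,180:290],None,fx=5,fy=5,interpolation=cv2.INTER_CUBIC))
E
```

```text
[0.44657606 0.16113859 0.06364529] [-0.16161299  3.13114712  0.00489368] 61.991597521232194 [-0.19894955  0.47693976  0.30022058]
```

View pics/c22.png

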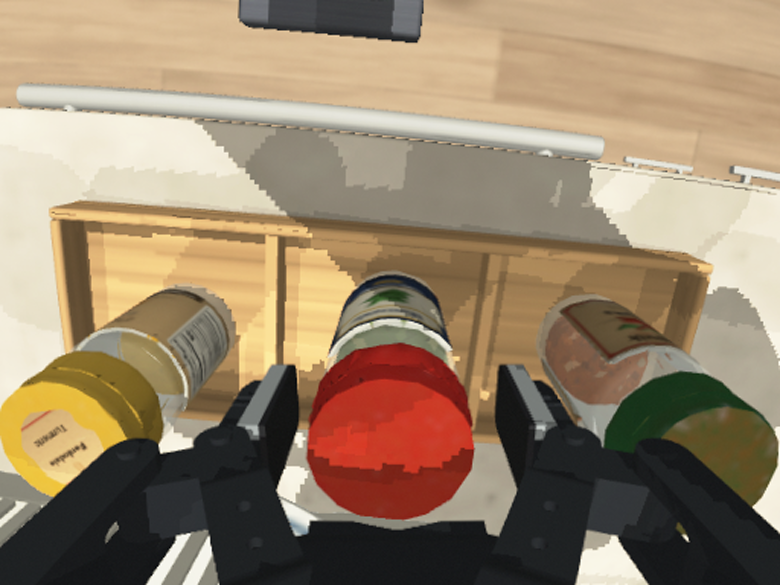

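View pics/c23.png

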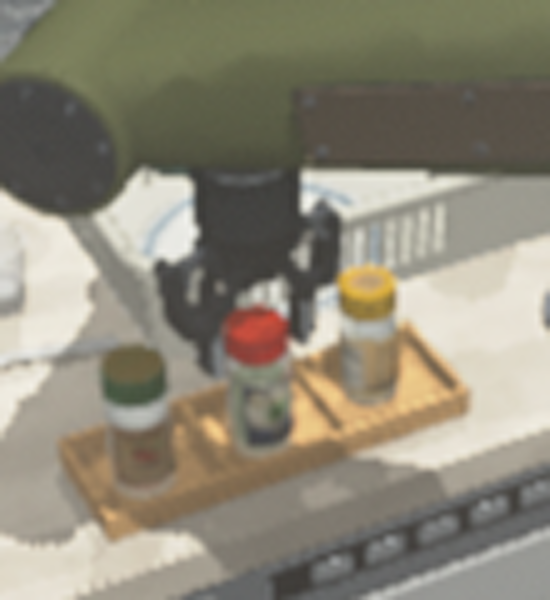

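>>> drive_tool:
  series:
    - {"x": 0,"y": 0,"z": 0,"wx": 0,"wy": 0,"wz": 0,"hand": 50}
    - {"x": 0,"y": 0,"z": 0,"wx": 0,"wy": 0,"wz": 0,"hand": 38}
    - {"x": 0,"y": 0,"z": 0,"wx": 0,"wy": 0,"wz": 0,"hand": 38}
    - {"x": 0,"y": 0,"z": 0,"wx": 0,"wy": 0,"wz": 0,"hand": 38}
    - {"x": 0,"y": 0,"z": 0,"wx": 0,"wy": 0,"wz": 0,"hand": 38}
    - {"x": 0,"y": 0,"z": 0,"wx": 0,"wy": 0,"wz": 0,"hand": 38}
  force: 45

```text
time: 12.0
ee_pos: [0.447, 0.1612, 0.0642]
tcp_rot: [-0.161, 3.13, 0.006]
ft_force: [-1.0, -0.1, 5.5]
gripper_width: 0.511
```

```bash
python3 - <<'E'
from h import *
d=grab('wrist','wrist15');st=get_state();print(st['ee_pos'],st['tcp_rot'],st['gripper_width']*85.4,st['ft_force'])
cv2.imwrite('pics/c24.png',cv2.resize(d['img'],(780,585),interpolation=cv2.INTER_CUBIC))
E
```

```text
[0.44696554 0.1612352  0.0642125 ] [-0.16142753  3.12996019  0.0056948 ] 43.57695474591126 [ 0.85041972 -1.44129422  5.74645869]
```

View pics/c24.png

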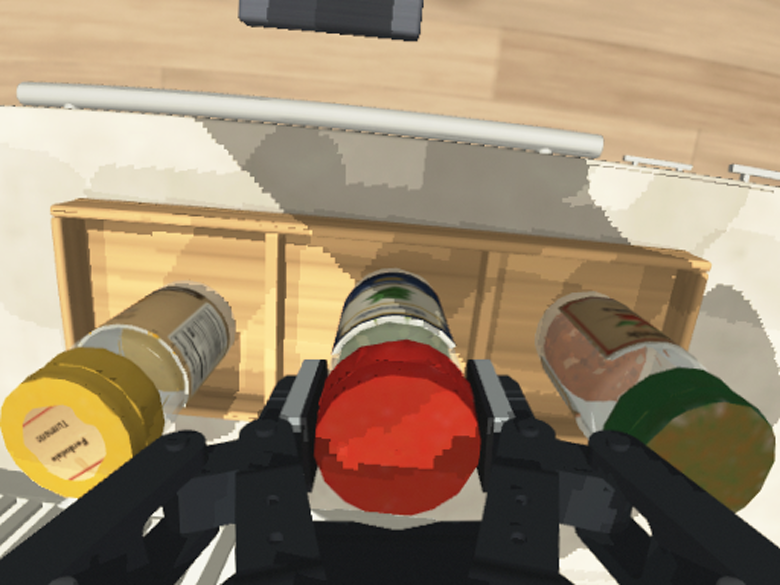

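>>> drive_tool:
  series:
    - {"x": 0,"y": 0,"z": -10,"wx": 0,"wy": 0,"wz": 0,"hand": 38}
    - {"x": 0,"y": 0,"z": -30,"wx": 0,"wy": 0,"wz": 0,"hand": 38}
    - {"x": 0,"y": 0,"z": -55,"wx": 0,"wy": 0,"wz": 0,"hand": 38}
    - {"x": 0,"y": 0,"z": -80,"wx": 0,"wy": 0,"wz": 0,"hand": 38}
    - {"x": 0,"y": 0,"z": -105,"wx": 0,"wy": 0,"wz": 0,"hand": 38}
    - {"x": 0,"y": 0,"z": -125,"wx": 0,"wy": 0,"wz": 0,"hand": 38}
    - {"x": 0,"y": 0,"z": -140,"wx": 0,"wy": 0,"wz": 0,"hand": 38}
    - {"x": 0,"y": 0,"z": -140,"wx": 0,"wy": 0,"wz": 0,"hand": 38}

```text
time: 12.85
ee_pos: [0.4461, 0.161, 0.205]
tcp_rot: [-0.161, 3.129, 0.008]
ft_force: [-0.5, 0.3, -0.7]
gripper_width: 0.514
```

```bash
python3 - <<'E'
from h import *
d=grab('wrist','wrist16');st=get_state();print(st['ee_pos'],st['tcp_rot'],st['gripper_width']*85.4,st['ft_force'],st['joint_positions'])
cv2.imwrite('pics/c25.png',cv2.resize(d['img'],(780,585),interpolation=cv2.INTER_CUBIC))
to([.459,-.141,.20],down(-1.614))
E
```

```text
[0.44555769 0.16085482 0.20317969] [-0.16140688  3.13166994  0.00621239] 43.38752969341555 [ 0.43603888 -0.28984111 -2.16308781] [ 7.74905556e-01 -3.10482428e-01 -2.55274870e-01  8.43817640e-04
 -1.61906381e+00 -2.24266898e+00]
shift [  17.7 -301.6    2. ] turn [-1.2000e-03  7.5000e-03 -1.4246e+00]
```

View pics/c25.png

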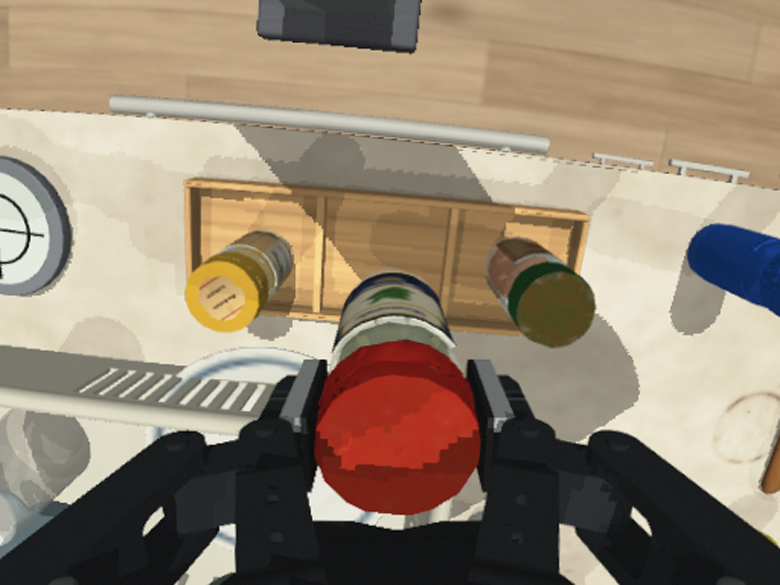

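```bash
python3 - <<'E'
from h import *
d=load('wrist16')
cv2.imwrite('pics/c26.png',cv2.resize(cv2.rotate(d['img'][165:345,195:325],cv2.ROTATE_180),None,fx=4.4,fy=4.4,interpolation=cv2.INTER_CUBIC)[:,:])
E
```

```text
(no output)
```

View pics/c26.png

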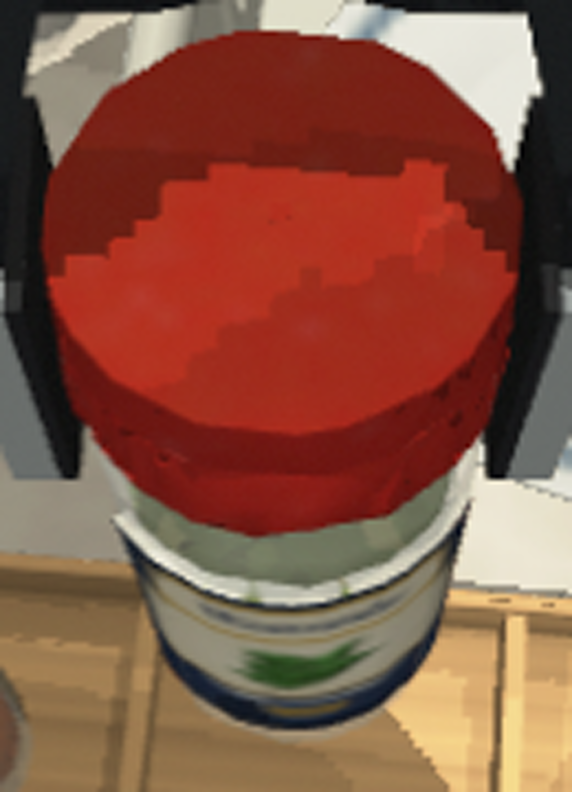

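```bash
python3 - <<'E'
from h import *
from scipy.optimize import least_squares
d=load('wrist16'); st={'p':np.array([.4458,.1609,.204])}; T=R.from_rotvec([-.1614,3.1305,.006]).as_matrix()
f=lambda U,V:(195+(572-U)/4.4,165+(792-V)/4.4)
zm=.204-.005
# silhouette points on glass/label sides + cap
L=[(103,470),(145,600),(163,650)];Rr=[(478,470),(450,600),(437,650)]
cap=[(43,250),(521,230)]
def res(p):
    # axis point at mid height (p0,p1), tilt p2,p3 ; tangent-plane distance
    a=np.array([p[2],p[3],1]);a/=np.linalg.norm(a);c=np.array([p[0],p[1],zm]);o=[]
    for pts in (L,Rr,cap):
        for U,V in pts:
            q,r=ray(d,*f(U,V)); n=np.cross(a,r);n/=np.linalg.norm(n); o.append((abs(n@(c-q))-.0225)*1000)
    # cap top centre
    q=atz(d,*f(283,233),zm+.054); o+=list((c+a*.054-q)[:2]*1000)
    o+=[p[2]*30,p[3]*30]
    return o
s=least_squares(res,[.446,.161,0,0]);p=s.x;print(p.round(4),s.fun.round(1))
rel=T.T@(np.array([p[0],p[1],zm])-st['p']);print('jar in tool mm',(rel*1000).round(1))
tx=np.arctan2(T[1,0],T[0,0])
for U,V in [(303,663),(310,610),(315,708),(300,655)]:
    q,r=ray(d,*f(U,V));P=p[:2]; a=r[:2]@r[:2]; b=r[:2]@(q[:2]-P); c=(q[:2]-P)@(q[:2]-P)-.0225**2
    t=(-b-np.sqrt(max(b*b-a*c,0)))/a; X=q+t*r; v=X[:2]-P; an=np.arctan2(v[1],v[0]); print(X.round(4),'front-az minus toolx',((an-tx+np.pi)%(2*np.pi)-np.pi).round(3))
E
```

```text
[0.4471 0.161  0.0062 0.0206] [-0.1  0.1 -0.1 -0.2  0.2  0.1 -1.1 -1.2  0.6  0.1  0.2  0.6]
jar in tool mm [-1.3 -0.   5. ]
[0.4249 0.1576 0.1939] front-az minus toolx 0.049
[0.425  0.157  0.2133] front-az minus toolx 0.078
[0.4252 0.1558 0.1726] front-az minus toolx 0.131
[0.4248 0.158  0.1972] front-az minus toolx 0.032
```

>>> drive_tool:
  series:
    - {"x": 1,"y": -20,"z": 0,"wx": 0,"wy": 0.001,"wz": -0.1,"hand": 38}
    - {"x": 3,"y": -50,"z": 0,"wx": 0,"wy": 0.001,"wz": -0.23,"hand": 38}
    - {"x": 5,"y": -85,"z": 0,"wx": 0,"wy": 0.002,"wz": -0.36,"hand": 38}
    - {"x": 7,"y": -120,"z": 0,"wx": 0,"wy": 0.003,"wz": -0.49,"hand": 38}
    - {"x": 9,"y": -155,"z": 0,"wx": 0,"wy": 0.004,"wz": -0.62,"hand": 38}
    - {"x": 11,"y": -190,"z": 0,"wx": 0,"wy": 0.004,"wz": -0.75,"hand": 38}
    - {"x": 13,"y": -220,"z": 0,"wx": 0,"wy": 0.005,"wz": -0.88,"hand": 38}
    - {"x": 15,"y": -245,"z": 0,"wx": 0,"wy": 0.006,"wz": -1.01,"hand": 38}

```text
time: 13.7
ee_pos: [0.455, -0.0861, 0.2004]
tcp_rot: [1.665, -2.662, -0.002]
ft_force: [-0.1, 0.3, -1.7]
gripper_width: 0.512
```

```bash
python3 - <<'E'
from h import *
d=grab('wrist','wrist17');st=get_state();print(st['ee_pos'],st['tcp_rot'],st['gripper_width']*85.4,st['joint_positions'])
cv2.imwrite('pics/c27.png',cv2.resize(d['img'],(780,585),interpolation=cv2.INTER_CUBIC))
to([.459,-.1433,.20],down(-1.677))
E
```

```text
[ 0.45477423 -0.0883759   0.20039695] [ 1.67405839e+00 -2.65502133e+00 -6.90772733e-04] 43.59277588292485 [ 2.46491503e-01 -3.31254459e-01 -2.76197374e-01  4.73029642e-04
 -1.62871346e+00 -6.92135574e-01]
shift [ 47.7 -27.5   0.4] turn [ 0.0023 -0.0018 -0.3395]
```

View pics/c27.png

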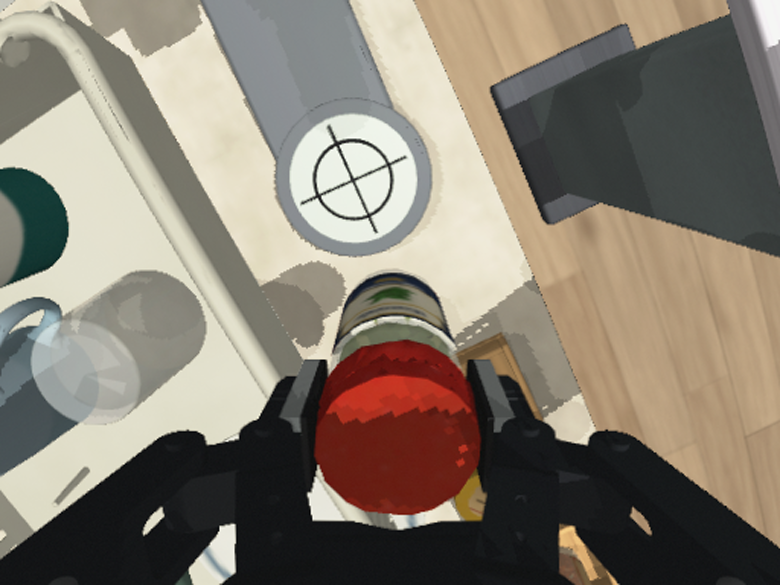

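```bash
python3 - <<'E'
from h import *
d=load('wrist17');s=1.5234
print(atz(d,354/s,179.5/s,.012)); a=atz(d,331/s,126/s,.012);b=atz(d,376/s,233/s,.012);print(a,b,np.arctan2(*(a-b)[[1,0]]))
a=atz(d,406/s,157/s,.012);b=atz(d,302/s,203/s,.012);print((a+b)/2,np.arctan2(*(a-b)[[1,0]])-np.pi/2)
E
```

```text
[ 0.45788871 -0.14320824  0.012     ]
[ 0.45551009 -0.18206435  0.012     ] [ 0.46101016 -0.10283928  0.012     ] -1.6401083952351485
[ 0.45853989 -0.14303067  0.012     ] 1.5213631500028573
```

```bash
python3 - <<'E'
from h import *
to([.4585,-.144,.171],down(-1.687))
E
```

```text
shift [ 48.5 -27.4  29.5] turn [ 0.0022 -0.0019 -0.3295]
```

>>> drive_tool:
  series:
    - {"x": 10,"y": -5,"z": 0,"wx": 0,"wy": 0,"wz": -0.08,"hand": 38}
    - {"x": 22,"y": -11,"z": 0,"wx": 0,"wy": 0,"wz": -0.17,"hand": 38}
    - {"x": 34,"y": -18,"z": 5,"wx": 0.001,"wy": -0.001,"wz": -0.25,"hand": 38}
    - {"x": 43,"y": -24,"z": 15,"wx": 0.002,"wy": -0.002,"wz": -0.31,"hand": 38}
    - {"x": 48,"y": -27,"z": 24,"wx": 0.002,"wy": -0.002,"wz": -0.33,"hand": 38}
    - {"x": 48,"y": -27,"z": 29,"wx": 0.002,"wy": -0.002,"wz": -0.33,"hand": 38}
    - {"x": 48,"y": -27,"z": 29,"wx": 0.002,"wy": -0.002,"wz": -0.33,"hand": 38}
    - {"x": 48,"y": -27,"z": 29,"wx": 0.002,"wy": -0.002,"wz": -0.33,"hand": 38}

```text
time: 14.55
ee_pos: [0.4587, -0.1394, 0.173]
tcp_rot: [-2.073, 2.357, -0.001]
ft_force: [0.6, -1.0, -0.3]
gripper_width: 0.511
```

```bash
python3 - <<'E'
from h import *
d=grab('wrist','wrist18');st=get_state();print(st['ee_pos'],st['tcp_rot'],st['gripper_width']*85.4,st['joint_positions'],st['ft_force'])
T=R.from_rotvec(st['tcp_rot']).as_matrix();print(T.round(4),np.arctan2(T[1,0],T[0,0]))
cv2.imwrite('pics/c28.png',cv2.resize(d['img'],(780,585),interpolation=cv2.INTER_CUBIC))
e=grab('scene','scene18');t=grab('top','top18')
a=cv2.resize(e['img'][130:230,280:410],(780,600),interpolation=cv2.INTER_CUBIC);cv2.imwrite('pics/c29.png',a)
cv2.imwrite('pics/c30.png',cv2.resize(t['img'][140:230,170:400],None,fx=3.3,fy=3.3,interpolation=cv2.INTER_CUBIC))
E
```

```text
[ 0.45890245 -0.13936943  0.17343214] [-2.07285419e+00  2.35613179e+00 -1.93354163e-03] 43.39352968519044 [ 1.26549634e-01 -2.91777890e-01 -2.93938208e-01 -9.00141655e-04
 -1.56510743e+00 -2.54291938e-01] [ 1.04312196  0.98454377 -0.57289428]
[[-0.1274 -0.9918  0.0034]
 [-0.9919  0.1274  0.0013]
 [-0.0018 -0.0032 -1.    ]] -1.6985393599353493
```

View pics/c28.png

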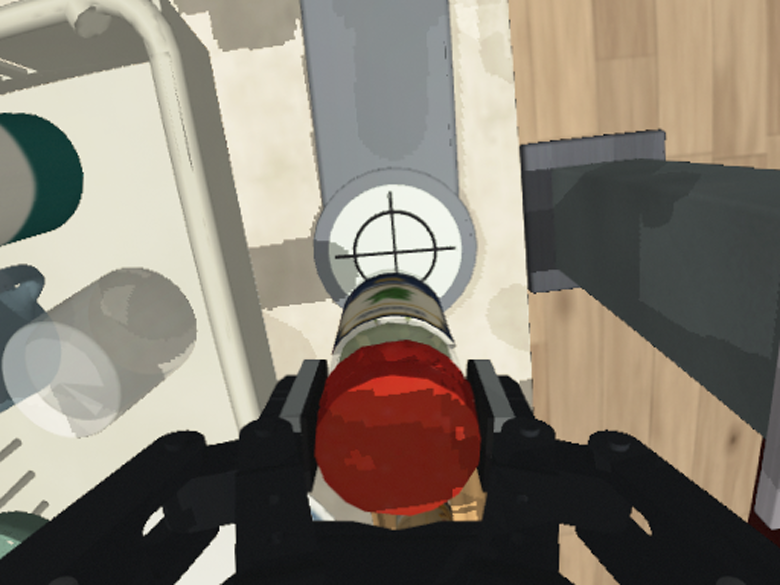

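View pics/c29.png

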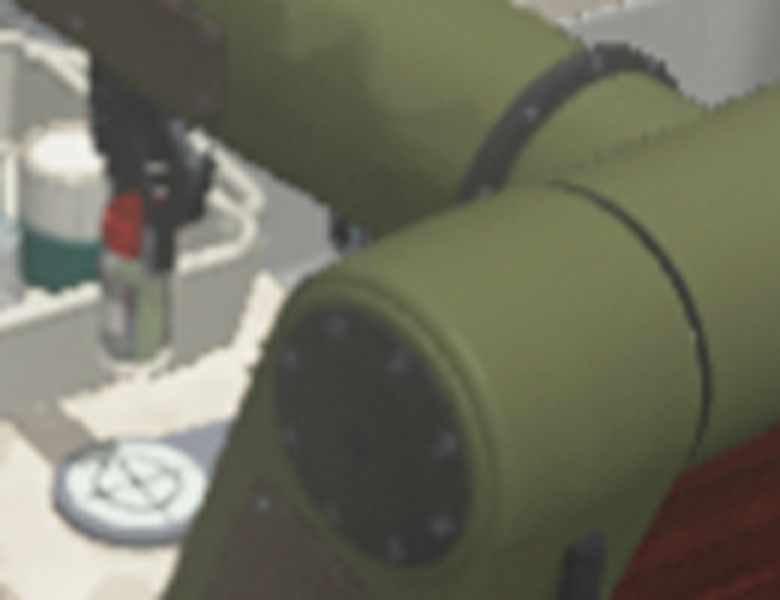

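View pics/c30.png

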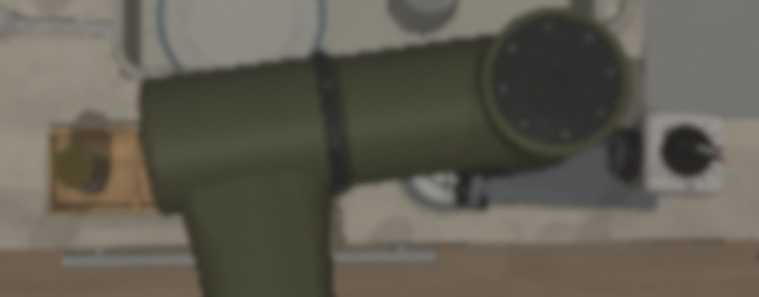

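```bash
python3 - <<'E'
from h import *
e=load('scene18')
f=lambda P:((proj(e,P)-[280,130])*6).round(0)
c=np.array([.4585,-.1428])
a=np.linspace(0,2*np.pi,24,endpoint=False)
img=cv2.resize(e['img'][130:230,280:410],(780,600),interpolation=cv2.INTER_CUBIC)
for z,r in((.111,.0225),(.219,.0225),(.198,.0225),(.012,.055),(.012,.045)):
    P=np.c_[c[0]+r*np.cos(a),c[1]+r*np.sin(a),0*a+z]
    cv2.polylines(img,[f(P).astype(np.int32)],True,(255,0,255),1)
cv2.imwrite('pics/c31.png',img)
d=load('wrist18')
for n,z in(('cap',.219),):
    P=np.c_[c[0]+.0225*np.cos(a),c[1]+.0225*np.sin(a),0*a+z]; Q=np.c_[c[0]+.0225*np.cos(a),c[1]+.0225*np.sin(a),0*a+.111]
im=cv2.resize(d['img'],(780,585),interpolation=cv2.INTER_CUBIC)
for X in(P,Q): cv2.polylines(im,[(proj(d,X)*1.5234).astype(np.int32)],True,(255,0,255),1)
s=1.5234
for u,v in((392,249),):print(atz(d,u/s,v/s,.012))
a1=atz(d,391/s,193/s,.012);b1=atz(d,398/s,280/s,.012);a2=atz(d,455/s,247/s,.012);b2=atz(d,336/s,256/s,.012);print(np.arctan2(*(a1-b1)[[1,0]]),np.arctan2(*(a2-b2)[[1,0]])-np.pi/2)
cv2.imwrite('pics/c32.png',im)
E
```

```text
[ 0.46009388 -0.14516641  0.012     ]
-1.6212211564219168 1.519554129832458
```

View pics/c31.png

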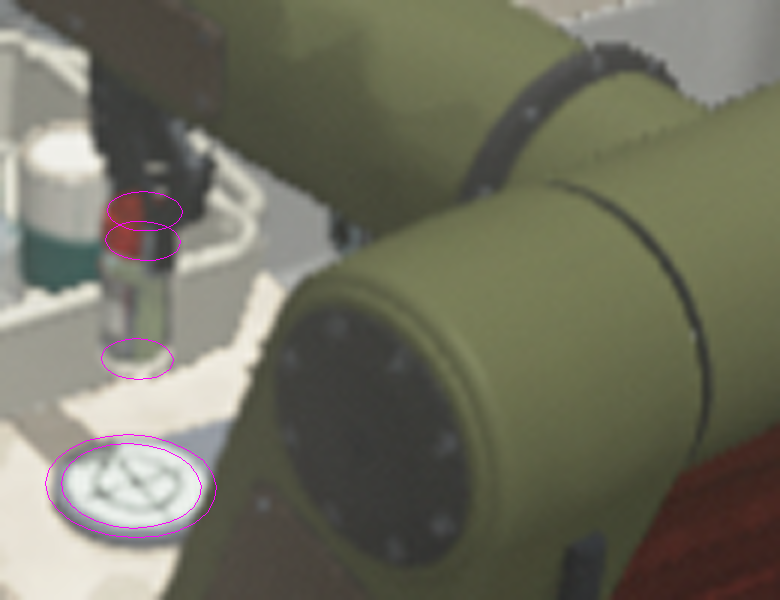

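View pics/c32.png

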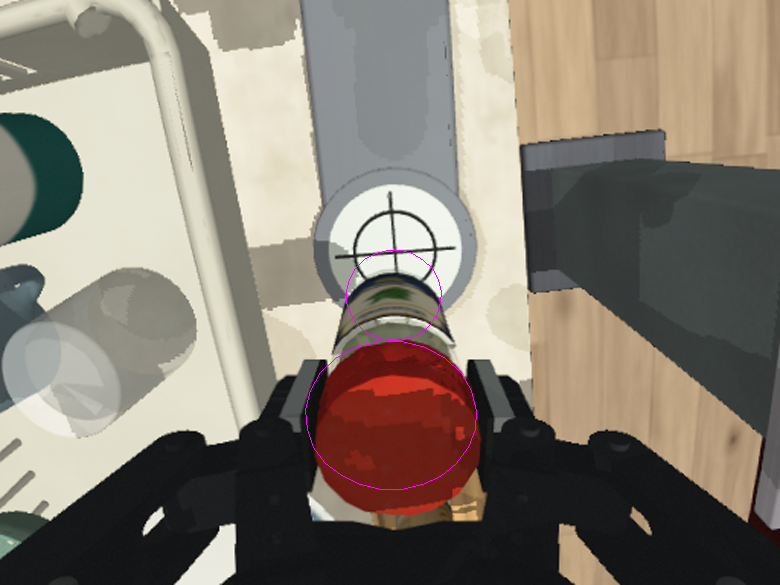

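```bash
python3 - <<'E'
from h import *
a=np.linspace(0,2*np.pi,24,endpoint=False)
out=[]
for n in('wrist13','wrist14'):
    d=load(n); im=cv2.resize(d['img'],(780,585),interpolation=cv2.INTER_CUBIC)
    c=(.448,.161)
    for z in(.113,.092,.005): cv2.polylines(im,[(proj(d,np.c_[c[0]+.0225*np.cos(a),c[1]+.0225*np.sin(a),0*a+z])*1.5234).astype(np.int32)],True,(255,0,255),1)
    out.append(im[220:530,200:590])
cv2.imwrite('pics/c33.png',np.hstack(out))
E
```

```text
(no output)
```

View pics/c33.png

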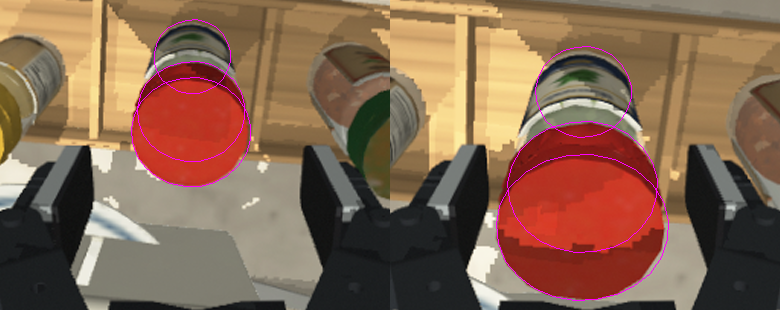

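```bash
cat > ov.py <<'E'
from h import *
import sys
a=np.linspace(0,2*np.pi,36,endpoint=False)
def ov(n,p,rv,rel,tilt=(0,0),col=(255,0,255)):
    d=load(n); im=cv2.resize(d['img'][160:350,180:340],None,fx=4,fy=4,interpolation=cv2.INTER_CUBIC)
    T=R.from_rotvec(rv).as_matrix()
    for h,r in((.054,.0225),(.033,.0225),(-.054,.0225)):
        X=np.c_[.0225*np.cos(a),.0225*np.sin(a),0*a-h]; X[:,0]+=tilt[0]*h; X[:,1]+=tilt[1]*h
        W=(X+np.array(rel)/1000)@T.T+p
        cv2.polylines(im,[((proj(d,W)-[180,160])*4+1.5).astype(np.int32)],True,col,1)
    return im[:600]
E
python3 - <<'E'
from ov import *
rel=(-.5,0.5,4.5)
A=ov('wrist15',[.44697,.16124,.0642],[-.16143,3.12996,.0057],rel)
B=ov('wrist18',[.4589,-.13937,.17343],[-2.07285,2.35613,-.0019],rel)
cv2.imwrite('pics/c34.png',np.hstack([A,B])[:, :][:,::1][:600,:1280] if 0 else cv2.resize(np.hstack([A,B]),(800,375)))
cv2.imwrite('pics/c35.png',B)
E
```

```text
(no output)
```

View pics/c34.png

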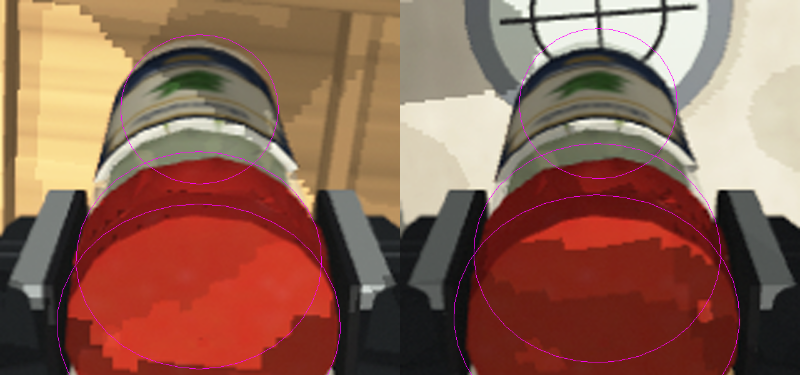

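View pics/c35.png

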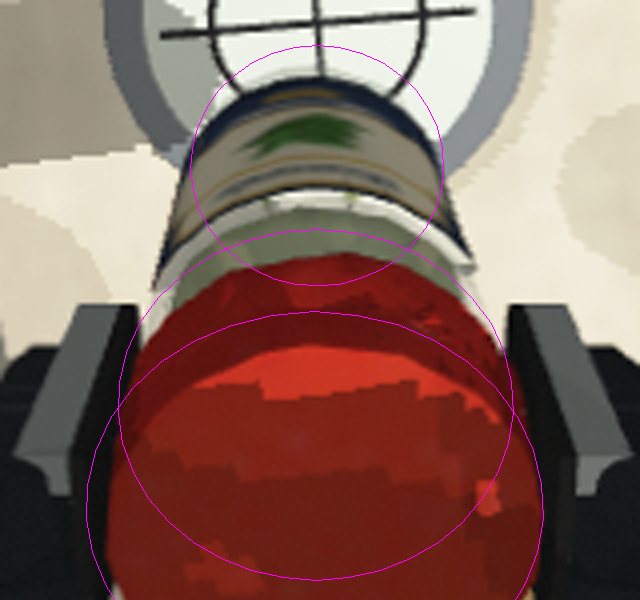

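```bash
cat > cal.py <<'E'
from h import *
from scipy.optimize import least_squares
s=1.5234
obs=[('cross','wrist2',372.5,199.2),('cross','wrist3',239/1.5,357/1.5),('cross','wrist4',219/1.5,391/1.5),('cross','wrist10',438/s,415/s),('cross','wrist12',38/s,221/s),('cross','wrist17',354/s,179.5/s),('cross','wrist18',259.3,165.3),
('dial','wrist2',251.7,171.7),('dial','wrist3',386/1.5,273/1.5),('dial','wrist10',394.5/s,276/s),
('jar','wrist12',265.4,176),('jar','wrist13',391/s,348/s),('jar','wrist14',390.5/s,434/s)]
Z={'cross':.012,'dial':.199,'jar':.113}
D={o[1]:load(o[1]) for o in obs}
def projc(d,P,t,w):
    M=rot(d['orientation'])@R.from_rotvec(w).as_matrix(); c=(np.atleast_2d(P)-np.array(d['origin'])-M@t)@M*[1,-1,-1]
    return cv2.projectPoints(c,np.zeros(3),np.zeros(3),np.array(d['K']),np.array(d['D']))[0].reshape(-1,2)
def res(p):
    t=p[:3];w=p[3:6];xy={'cross':p[6:8],'dial':p[8:10],'jar':p[10:12]}; o=[]
    for k,n,u,v in obs: o+=list((projc(D[n],np.r_[xy[k],Z[k]],t,w)-[u,v]).ravel())
    return np.r_[o,t/.004,w/.015]
p0=np.r_[np.zeros(6),.4585,-.1428,.4489,-.3472,.448,.161]
if __name__=='__main__':
    r=least_squares(res,p0,loss='soft_l1');print(r.x.round(4));print(res(r.x)[:26].reshape(-1,2).round(1))
    print(np.abs(res(p0)[:26].reshape(-1,2)).round(1).tolist())
    np.save('cal.npy',r.x)
E
python3 cal.py
```

```text
[-0.0006 -0.0039  0.0026  0.011  -0.0014  0.0037  0.4585 -0.1437  0.4489
 -0.3484  0.4472  0.1602]
[[-1.6  0.2]
 [ 0.3  0.1]
 [ 0.   0.2]
 [ 0.2  0.5]
 [ 0.9 -0.1]
 [-0.   0.3]
 [ 0.1 -0.7]
 [ 0.  -0.1]
 [-0.2  0.1]
 [-0.1 -0.3]
 [-0.1 -1.4]
 [-0.6 -1. ]
 [ 0.4  2.5]]
[[0.4, 1.0], [0.2, 0.0], [0.6, 0.7], [0.8, 0.0], [0.2, 0.3], [0.3, 0.6], [0.1, 0.2], [0.9, 0.8], [1.6, 2.1], [0.0, 1.9], [0.4, 0.0], [0.1, 4.1], [1.3, 12.1]]
```

```bash
python3 - <<'E'
from cal import *
d=load('wrist18'); p=np.load('cal.npy');t,w=p[:3],p[3:6]
T=R.from_rotvec([-2.07285,2.35613,-.0019]).as_matrix(); tp=np.array([.4589,-.13937,.17343])
def rayc(u,v):
    q=cv2.undistortPoints(np.array([[[u,v]]],float),np.array(d['K']),np.array(d['D'])).ravel()
    M=rot(d['orientation'])@R.from_rotvec(w).as_matrix(); r=M@np.array([q[0],-q[1],-1]); return T.T@(np.array(d['origin'])+M@t-tp), T.T@r
for rel in ((0,1.1),(-2,1.1),(0,0),(2,1.1)):
  P=np.array(rel)/1000; print(rel)
  for nm,U,V in [('leaf',305,133),('brand',300,178),('emblem',300,97),('ruleL',190,230),('cornL',157,285),('cornR',472,267)]:
    q,r=rayc(180+U/4,160+V/4); a=r[:2]@r[:2]; b=r[:2]@(q[:2]-P); c=(q[:2]-P)@(q[:2]-P)-.0225**2
    dd=b*b-a*c
    k=(-b-np.sqrt(max(dd,0)))/a; X=q+k*r; v=X[:2]-P; print(nm,'az from tool x (toward tool y)',np.arctan2(v[1],v[0]).round(3),'h',(X[2]*1000).round(1), dd>0)
im=cv2.resize(d['img'][160:350,180:340],None,fx=4,fy=4)
a=np.linspace(0,2*np.pi,36)
for h in(.054,.033,-.054):
    X=np.c_[.0225*np.cos(a),.0225*np.sin(a)+.0011,0*a-h+.0052]@T.T+tp
    cv2.polylines(im,[((projc(d,X,t,w)-[180,160])*4+1.5).astype(np.int32)],True,(255,0,255),1)
cv2.imwrite('pics/c36.png',im[:600])
E
```

```text
(0, 1.1)
leaf az from tool x (toward tool y) -0.099 h -2.0 True
brand az from tool x (toward tool y) -0.116 h -20.3 True
emblem az from tool x (toward tool y) -0.139 h 16.6 True
ruleL az from tool x (toward tool y) -0.754 h -21.7 True
cornL az from tool x (toward tool y) -0.957 h -29.9 True
cornR az from tool x (toward tool y) 0.825 h -30.0 True
(-2, 1.1)
leaf az from tool x (toward tool y) -0.102 h 4.8 True
brand az from tool x (toward tool y) -0.12 h -14.3 True
emblem az from tool x (toward tool y) -0.144 h 24.2 True
ruleL az from tool x (toward tool y) -0.802 h -14.4 True
cornL az from tool x (toward tool y) -1.062 h -20.6 True
cornR az from tool x (toward tool y) 0.892 h -22.4 True
(0, 0)
leaf az from tool x (toward tool y) -0.049 h -2.3 True
brand az from tool x (toward tool y) -0.067 h -20.6 True
emblem az from tool x (toward tool y) -0.09 h 16.1 True
ruleL az from tool x (toward tool y) -0.669 h -25.0 True
cornL az from tool x (toward tool y) -0.829 h -35.1 True
cornR az from tool x (toward tool y) 0.951 h -24.7 True
(2, 1.1)
leaf az from tool x (toward tool y) -0.095 h -8.8 True
brand az from tool x (toward tool y) -0.112 h -26.3 True
emblem az from tool x (toward tool y) -0.134 h 9.0 True
ruleL az from tool x (toward tool y) -0.71 h -28.7 True
cornL az from tool x (toward tool y) -0.879 h -37.8 True
cornR az from tool x (toward tool y) 0.766 h -37.2 True
```

View pics/c36.png

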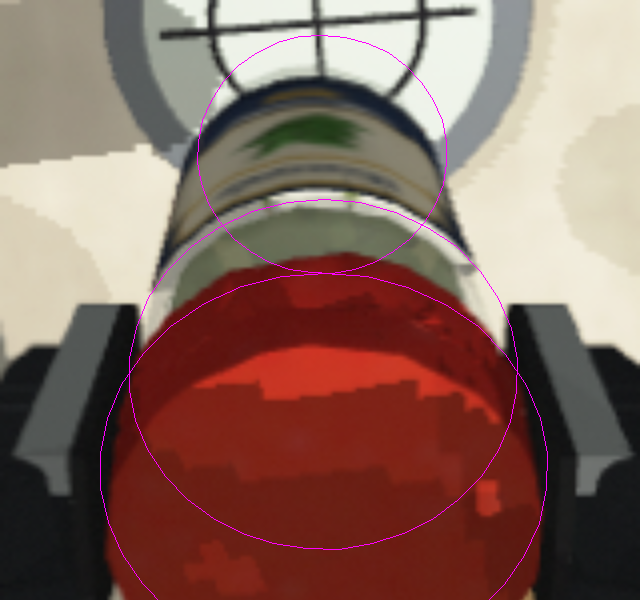

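```bash
sed -i "s#391/s,348/s#391/s,354.5/s#; s#390.5/s,434/s#391/s,446/s#" cal.py; python3 cal.py; cat > yaw.py <<'E'
from cal import *
import sys
def run(n,tp,rv,rels,feats,out,best):
    d=load(n); p=np.load('cal.npy');t,w=p[:3],p[3:6]
    T=R.from_rotvec(rv).as_matrix(); tp=np.array(tp)
    def rayc(u,v):
        q=cv2.undistortPoints(np.array([[[u,v]]],float),np.array(d['K']),np.array(d['D'])).ravel()
        M=rot(d['orientation'])@R.from_rotvec(w).as_matrix(); r=M@np.array([q[0],-q[1],-1]); return T.T@(np.array(d['origin'])+M@t-tp), T.T@r
    for rel in rels:
      P=np.array(rel)/1000; print(rel)
      for nm,U,V in feats:
        q,r=rayc(180+U/4,160+V/4); a=r[:2]@r[:2]; b=r[:2]@(q[:2]-P); c=(q[:2]-P)@(q[:2]-P)-.0225**2
        k=(-b-np.sqrt(max(b*b-a*c,0)))/a; X=q+k*r; v=X[:2]-P; print(' ',nm,np.arctan2(v[1],v[0]).round(3),'h',(X[2]*1000).round(1))
    im=cv2.resize(d['img'][160:350,180:340],None,fx=4,fy=4)
    a=np.linspace(0,2*np.pi,36)
    for h in(.054,.033,-.054):
        X=np.c_[.0225*np.cos(a)+best[0]/1000,.0225*np.sin(a)+best[1]/1000,0*a-h+best[2]/1000]@T.T+tp
        cv2.polylines(im,[((projc(d,X,t,w)-[180,160])*4+1.5).astype(np.int32)],True,(255,0,255),1)
    cv2.imwrite(out,im[:720])
E
python3 - <<'E'
from yaw import *
F=[('leaf',305,133),('brand',300,178),('emblem',300,97),('cornL',157,285),('cornR',472,267)]
run('wrist18',[.4589,-.13937,.17343],[-2.07285,2.35613,-.0019],[(-2,1.5),(-2,.5)],F,'pics/c37.png',(-2,1.1,5.2))
E
```

```text
[-0.0006 -0.0022  0.001   0.0059 -0.0005  0.003   0.4587 -0.1434  0.4491
 -0.3486  0.4484  0.1603]
[[-0.8 -0.2]
 [ 0.1 -0.2]
 [-0.3  0.1]
 [ 0.5  0.3]
 [ 0.5 -0. ]
 [-0.1  0.3]
 [ 0.1 -0.5]
 [-0.   0.1]
 [ 0.   0.2]
 [-0.1 -0.1]
 [ 0.1  0. ]
 [-0.4 -1.7]
 [ 0.2  0.8]]
[[0.4, 1.0], [0.2, 0.0], [0.6, 0.7], [0.8, 0.0], [0.2, 0.3], [0.3, 0.6], [0.1, 0.2], [0.9, 0.8], [1.6, 2.1], [0.0, 1.9], [0.4, 0.0], [0.1, 0.2], [1.0, 4.2]]
(-2, 1.5)
  leaf -0.126 h 8.0
  brand -0.144 h -10.9
  emblem -0.169 h 27.3
  cornL -1.268 h -8.0
  cornR 0.851 h -21.2
(-2, 0.5)
  leaf -0.081 h 7.6
  brand -0.099 h -11.3
  emblem -0.124 h 26.7
  cornL -1.004 h -20.3
  cornR 0.972 h -16.1
```

View pics/c37.png

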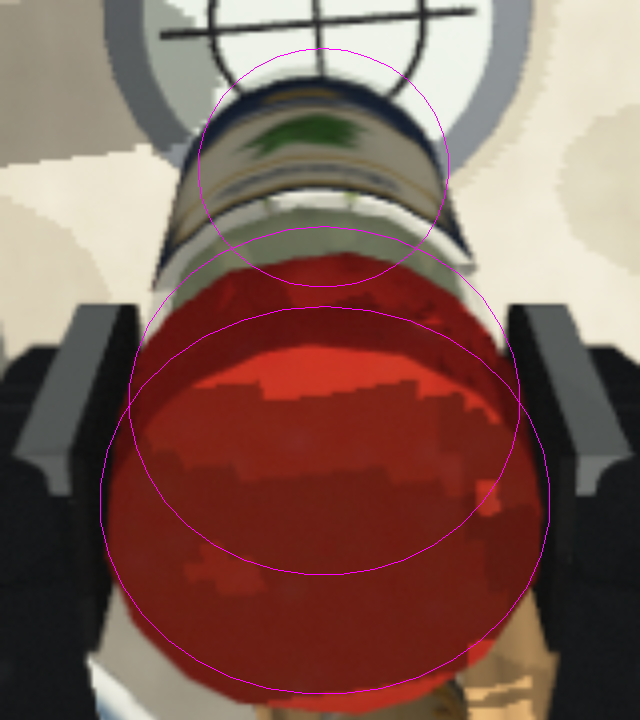

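```bash
cat > cal2.py <<'E'
from cal import *
D['wrist4']=load('wrist4')
wid=[('dial','wrist2',.0255,191/3.6),('dial','wrist3',.0255,88/1.5),('dial','wrist4',.0255,79),('jar','wrist12',.0225,339/7),('jar','wrist13',.0225,75.5),('jar','wrist14',.0225,109),('cross','wrist2',.055,240/3.6),('cross','wrist17',.055,157/s),('cross','wrist18',.055,163/s)]
a=np.linspace(0,2*np.pi,72)
def wres(p):
    xy={'cross':p[6:8],'dial':p[8:10],'jar':p[10:12]};o=[]
    for k,n,r,wd in wid:
        q=projc(D[n],np.c_[xy[k][0]+r*np.cos(a),xy[k][1]+r*np.sin(a),0*a+Z[k]],p[:3],p[3:6]); o.append(np.ptp(q[:,0])-wd)
    return np.array(o)
def res2(p):
    b=res(p); return np.r_[b[:26],wres(p),p[:3]/.008,p[3:6]/.03]
if __name__=='__main__':
    q=np.load('cal.npy');print('widths before',wres(q).round(1))
    r=least_squares(res2,q,loss='soft_l1',x_scale=.01);print(r.x.round(4));print(res(r.x)[:26].reshape(-1,2).round(1).tolist(),wres(r.x).round(1)); np.save('cal.npy',r.x)
E
python3 cal2.py
```

```text
widths before [1.  1.9 2.4 0.9 2.6 3.8 1.  0.1 1. ]
[-0.0011 -0.0025  0.0045  0.0065 -0.0036  0.0028  0.4583 -0.1432  0.4489
 -0.3485  0.4497  0.1604]
[[-2.1, -0.5], [0.2, -0.2], [0.2, -0.1], [-0.0, -0.3], [1.5, -0.1], [0.2, 0.8], [0.1, -0.2], [-0.1, -0.1], [-0.2, 0.4], [-0.1, -0.2], [-0.4, 1.3], [-0.5, -0.8], [0.5, 0.2]] [ 0.4  1.1  1.   0.3  1.   0.5  0.4 -0.9 -0.1]
```

```bash
python3 - <<'E'
from yaw import *
F=[('leaf',305,133),('brand',300,178),('emblem',300,97),('cornL',157,285),('cornR',472,267)]
run('wrist18',[.4589,-.13937,.17343],[-2.07285,2.35613,-.0019],[(-4.5,1),(-4.5,.2)],F,'pics/c38.png',(-4.5,.6,5.2))
E
```

```text
(-4.5, 1)
  leaf -0.108 h 15.3
  brand -0.13 h -4.9
  emblem -0.152 h 35.7
  cornL -1.274 h -3.9
  cornR 1.047 h -8.3
(-4.5, 0.2)
  leaf -0.073 h 15.0
  brand -0.095 h -5.1
  emblem -0.115 h 35.3
  cornL -1.197 h -7.2
  cornR 1.265 h 2.3
```

View pics/c38.png

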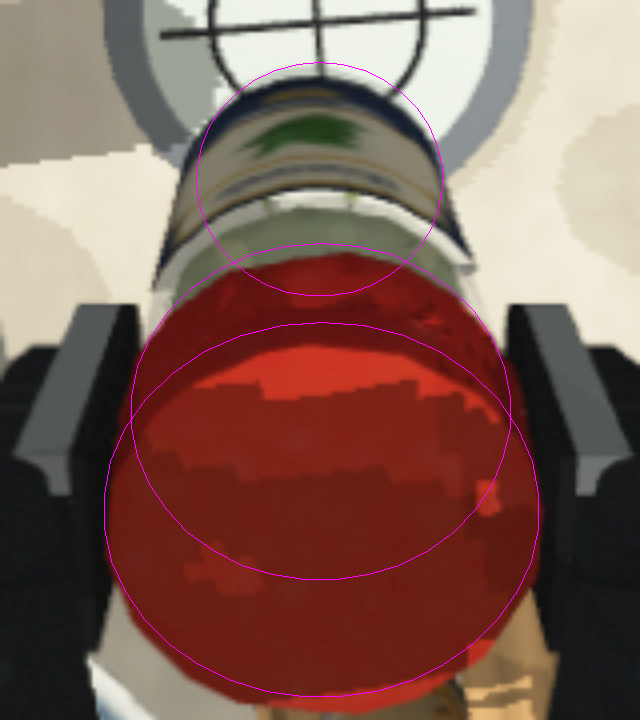

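```bash
python3 - <<'E'
from h import *
for n,tp,rv in (('wrist0',[0.22407229,-0.55621126,0.21498224],[.59763,-3.0838,-.002659]),('wrist10',[0.44928107,-0.3483621,0.31304491],[-1.89676444,2.50096277,-0.01359527]),('wrist12',[0.45279681,0.15521465,0.23996416],[.143606,-3.13203,.00067]),('wrist14',[.44657606,.16113859,.06364529],[-.16161299,3.13114712,.00489368]),('wrist15',[.44696554,.1612352,.0642125],[-.16142753,3.12996,.00569]),('wrist18',[.45890245,-.13936943,.17343214],[-2.07285419,2.35613179,-.00193354])):
    d=load(n);T=R.from_rotvec(rv).as_matrix(); print(n,(T.T@(np.array(d['origin'])-tp)*1000).round(1),R.from_matrix(T.T@rot(d['orientation'])).as_euler('xyz').round(4))
E
```

```text
wrist0 [  74.     1.1 -159.2] [2.8494e+00 6.0000e-04 1.5715e+00]
wrist10 [  72.4    0.8 -153.6] [2.8462 0.0072 1.571 ]
wrist12 [  72.8    1.2 -157.7] [ 2.8547e+00 -1.0000e-04  1.5716e+00]
wrist14 [  74.5    0.9 -158.4] [2.8506e+00 4.0000e-04 1.5716e+00]
wrist15 [  74.3    0.9 -159. ] [2.8496e+00 6.0000e-04 1.5715e+00]
wrist18 [  72.7    1.2 -158.7] [2.8487e+00 1.3000e-03 1.5717e+00]
```

```bash
cat > fit.py <<'E'
from cal import *
a=np.linspace(0,2*np.pi,120)
def fit(n,o,prior=True,cal=None):
    # o: captop L,R,back,front ; capbot front ; base front (c-crop px, 4x of [160:,180:]) 
    d=load(n); p=np.load('cal.npy') if cal is None else cal; t,w=p[:3],p[3:6]
    def ring(c,h,tl):
        X=np.c_[c[0]+tl[0]*h+.0225*np.cos(a),c[1]+tl[1]*h+.0225*np.sin(a),0*a+c[2]+h]; return (projc(d,X,t,w)-[180,160])*4+1.5
    def r(x,full=False):
        c=x[:3];tl=x[3:5]; A=ring(c,.054,tl);B=ring(c,.033,tl);C=ring(c,-.054,tl)
        e=np.array([A[:,0].min()-o[0],A[:,0].max()-o[1],A[:,1].max()-o[2],A[:,1].min()-o[3],B[:,1].min()-o[4],C[:,1].min()-o[5]])/3
        return e if full else np.r_[e,tl/.02]
    s=least_squares(r,[*x0[n],0,0],x_scale=.01,diff_step=1e-4); print(n,s.x.round(4),(r(s.x,True)*3).round(1)); return s.x
x0={'wrist18':(.459,-.139,.168),'wrist15':(.448,.161,.059),'wrist14':(.448,.161,.059)}
if __name__=='__main__':
    o=(108,540,712,345,255,78)
    for cal in (None,np.zeros(12)):
        fit('wrist18',o,cal=cal); fit('wrist15',(105,540,705,340,250,73),cal=cal)
        d=load('wrist18');p=np.load('cal.npy') if cal is None else cal
        M=rot(d['orientation'])@R.from_rotvec(p[3:6]).as_matrix();q=cv2.undistortPoints(np.array([[[259.3,165.3]]]),np.array(d['K']),np.array(d['D'])).ravel()
        rr=M@np.array([q[0],-q[1],-1]);oo=np.array(d['origin'])+M@p[:3];print('cross',oo+rr*(.012-oo[2])/rr[2])
E
python3 fit.py
python3 - <<'E'
from h import *
A=cv2.resize(load('wrist15')['img'][160:350,180:340],None,fx=4,fy=4)[:720]
cv2.imwrite('pics/c39.png',A)
E
```

```text
wrist18 [ 0.4588 -0.1325  0.1681 -0.0007 -0.0053] [-0.8  0.8 -0.6 -3.4  5.7 -1.9]
wrist15 [ 0.4512  0.162   0.0592 -0.0077 -0.0009] [ 0.4 -0.4  0.8 -4.1  5.2 -1.8]
cross [ 0.45840071 -0.14302379  0.012     ]
wrist18 [ 0.4582 -0.1326  0.1638 -0.0015 -0.0114] [-1.1  1.1 -1.1 -2.9  5.9 -2.2]
wrist15 [ 0.451   0.1625  0.0549 -0.0139 -0.0014] [ 0.  -0.   0.2 -3.7  5.3 -2.1]
cross [ 0.45835331 -0.1430153   0.012     ]
```

View pics/c39.png

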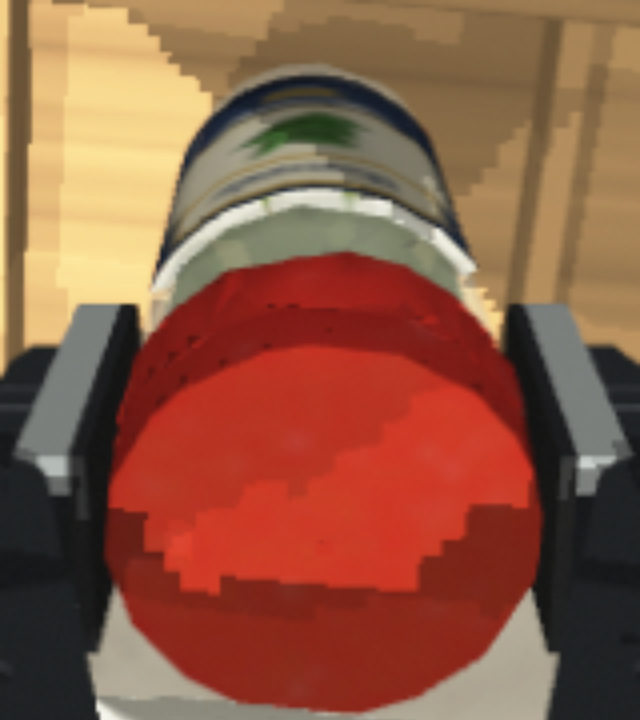

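>>> drive_tool:
  series:
    - {"x": 4,"y": 0,"z": 1.5,"wx": 0,"wy": 0,"wz": 0,"hand": 38}
    - {"x": 8,"y": 0,"z": 3,"wx": 0,"wy": 0,"wz": 0,"hand": 38}
    - {"x": 8,"y": 0,"z": 3,"wx": 0,"wy": 0,"wz": 0,"hand": 38}
    - {"x": 8,"y": 0,"z": 3,"wx": 0,"wy": 0,"wz": 0,"hand": 38}
    - {"x": 8,"y": 0,"z": 3,"wx": 0,"wy": 0,"wz": 0,"hand": 38}

```text
time: 15.2
ee_pos: [0.4578, -0.1476, 0.1702]
tcp_rot: [-2.072, 2.357, -0.002]
ft_force: [1.1, 0.9, -1.7]
gripper_width: 0.514
```

```bash
python3 - <<'E'
from h import *
d=grab('wrist','wrist19');e=grab('scene','scene19')
for i in range(2):
    st=get_state();T=R.from_rotvec(st['tcp_rot']).as_matrix();print(st['ee_pos'],T[:,2].round(4),np.arctan2(T[1,0],T[0,0]))
cv2.imwrite('pics/c40.png',cv2.resize(d['img'][135:340,180:340],None,fx=3.6,fy=3.6)[:590])
cv2.imwrite('pics/c41.png',cv2.resize(e['img'][150:225,280:325],None,fx=8,fy=8,interpolation=cv2.INTER_LINEAR))
E
```

```text
[ 0.45780104 -0.14758581  0.17024558] [ 0.0032  0.0014 -1.    ] -1.6986778329070074
[ 0.45780104 -0.14758581  0.17024558] [ 0.0032  0.0014 -1.    ] -1.6986778329070074
```

View pics/c40.png

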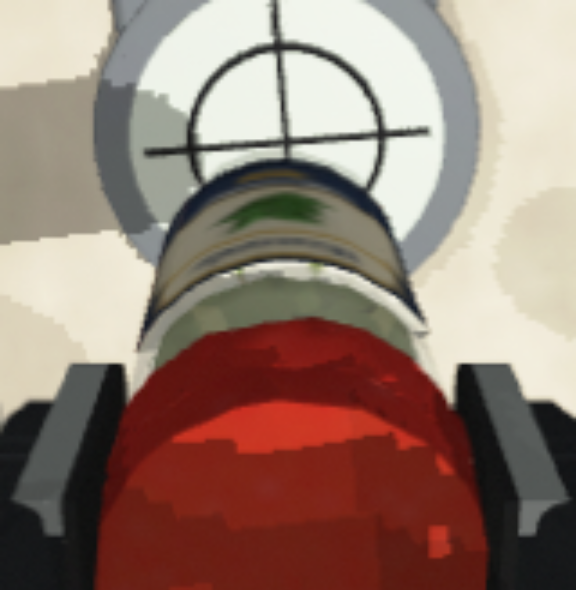

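View pics/c41.png

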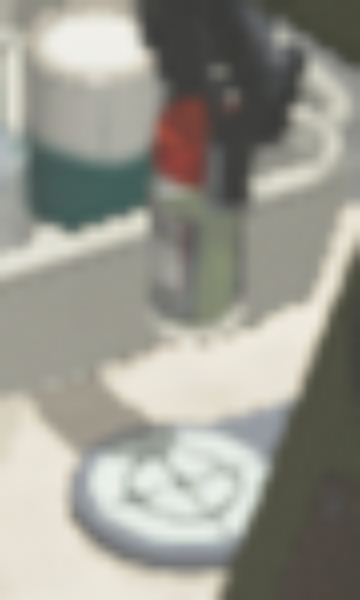

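```bash
python3 - <<'E'
from h import *
e=load('scene19')
c=np.array([.4584,-.1431])
f=lambda x,y,z:((proj(e,[x,y,z])[0]-[280,150])*8+3.5)
cr=f(*c,.012); off=np.array([184,486])-cr; print('off',off)
for z in(.219,.198,.165,.125,.111): print(z,f(*c,z)+off,(f(*c+[0,-.005],z)+off))
# extents of an upright cylinder at c
a=np.linspace(0,6.283,60)
for z in (.111,.150,.198,.219):
    q=np.array([f(c[0]+.0225*np.cos(t),c[1]+.0225*np.sin(t),z)+off for t in a]);print(z,'x',q[:,0].min().round(),q[:,0].max().round(),'y',q[:,1].min().round(),q[:,1].max().round())
E
python3 - <<'E'
import sys;sys.path.insert(0,'.')
import os;os.chdir('.')
import fit; fit.x0['wrist19']=(.459,-.143,.165)
# c40: 3.6x of [135:,180:]
g=lambda v:(v/3.6+135-160)*4
h=lambda u:u/3.6*4
print('front rows',g(402),g(320),g(158))
fit.fit('wrist19',(108,540,712,g(402),g(320),g(156)))
from fit import *
d=load('wrist19');p=np.load('cal.npy')
M=rot(d['orientation'])@R.from_rotvec(p[3:6]).as_matrix();q=cv2.undistortPoints(np.array([[[180+287/3.6,135+142/3.6]]]),np.array(d['K']),np.array(d['D'])).ravel()
rr=M@np.array([q[0],-q[1],-1]);oo=np.array(d['origin'])+M@p[:3];print('cross',oo+rr*(.012-oo[2])/rr[2])
E
```

```text
off [ 5.69613189 -3.57221734]
0.219 [201.87856471 120.78489739] [211.30986978 118.01645389]
0.198 [199.93049021 160.26764989] [209.2936447  157.47612208]
0.165 [196.93443914 221.13704883] [206.1926728  218.31100288]
0.125 [193.40556148 293.06178731] [202.54004633 290.19662045]
0.111 [192.19609413 317.77061408] [201.28812402 314.89242286]
0.111 x 144.0 240.0 y 291.0 345.0
0.15 x 147.0 244.0 y 222.0 275.0
0.198 x 150.0 250.0 y 134.0 187.0
0.219 x 152.0 252.0 y 95.0 147.0
front rows 346.66666666666663 255.55555555555554 75.55555555555554
wrist19 [ 4.578e-01 -1.410e-01  1.652e-01  4.000e-04  3.400e-03] [-0.4  0.4  0.  -3.6  5.  -1.3]
cross [ 0.45826462 -0.14230937  0.012     ]
```

```bash
python3 - <<'E'
from h import *
d=load('wrist19')
cv2.imwrite('pics/c42.png',cv2.resize(d['img'][172:235,215:305],None,fx=8,fy=8,interpolation=cv2.INTER_CUBIC))
E
```

```text
(no output)
```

View pics/c42.png

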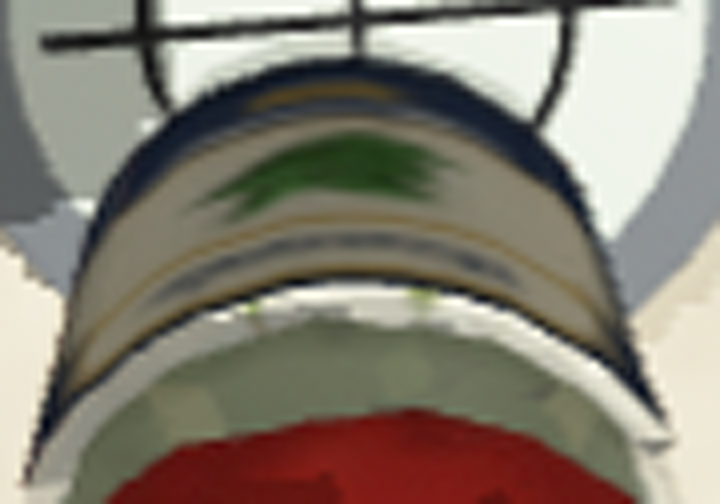

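```bash
python3 - <<'E'
from cal import *
d=load('wrist19');p=np.load('cal.npy');M=rot(d['orientation'])@R.from_rotvec(p[3:6]).as_matrix();oo=np.array(d['origin'])+M@p[:3]
for P in(np.array([.4578,-.1410]),np.array([.4583,-.1410])):
  for nm,U,V in [('emb',322,96),('embL',248,100),('embR',400,92),('leaf',325,170),('brL',152,298),('brR',515,283),('cL',45,445),('cR',662,437),('panelL',75,375),('panelR',618,355)]:
    q=cv2.undistortPoints(np.array([[[215+U/8,172+V/8]]]),np.array(d['K']),np.array(d['D'])).ravel()
    r=M@np.array([q[0],-q[1],-1]); a=r[:2]@r[:2]; b=r[:2]@(oo[:2]-P); c=(oo[:2]-P)@(oo[:2]-P)-.0225**2
    k=(-b-np.sqrt(max(b*b-a*c,0)))/a; X=oo+k*r; v=X[:2]-P; print(nm,np.arctan2(v[1],v[0]).round(3),'z',X[2].round(4))
E
```

```text
emb -1.541 z 0.1268
embL -1.24 z 0.1207
embR -1.832 z 0.1258
leaf -1.566 z 0.1484
brL -0.961 z 0.1613
brR -2.173 z 0.1675
cL -0.429 z 0.1653
cR -2.884 z 0.167
panelL -0.42 z 0.1508
panelR -2.611 z 0.1649
emb -1.564 z 0.1269
embL -1.266 z 0.1213
embR -1.855 z 0.1253
leaf -1.588 z 0.1484
brL -0.997 z 0.1626
brR -2.201 z 0.1664
cL -0.429 z 0.1649
cR -2.974 z 0.1626
panelL -0.42 z 0.1503
panelR -2.674 z 0.1617
```

>>> drive_tool:
  series:
    - {"x": 0.5,"y": 0,"z": 0,"wx": 0,"wy": 0,"wz": 0.04,"hand": 38}
    - {"x": 0.5,"y": 0,"z": 0,"wx": 0,"wy": 0,"wz": 0.04,"hand": 38}
    - {"x": 0.5,"y": 0,"z": 0,"wx": 0,"wy": 0,"wz": 0.04,"hand": 38}
    - {"x": 0.5,"y": 0,"z": 0,"wx": 0,"wy": 0,"wz": 0.04,"hand": 38}
    - {"x": 0.5,"y": 0,"z": 0,"wx": 0,"wy": 0,"wz": 0.04,"hand": 38}
    - {"x": 0.5,"y": 0,"z": 0,"wx": 0,"wy": 0,"wz": 0.04,"hand": 38}

```text
time: 15.9
ee_pos: [0.4577, -0.1481, 0.1702]
tcp_rot: [-2.026, 2.397, -0.001]
ft_force: [-0.4, -0.6, -2.1]
gripper_width: 0.51
```

```bash
python3 - <<'E'
from h import *
d=grab('wrist','wrist20');e=grab('scene','scene20');t=grab('top','top20')
st=get_state();T=R.from_rotvec(st['tcp_rot']).as_matrix();print(st['time'],st['ee_pos'],T[:,2].round(4),np.arctan2(T[1,0],T[0,0]),st['dq'].round(4),st['gripper_width']*85.4)
cv2.imwrite('pics/c43.png',cv2.resize(d['img'],(780,585)))
cv2.imwrite('pics/c44.png',cv2.resize(t['img'][140:230,170:400],None,fx=3.3,fy=3.3))
cv2.imwrite('pics/c45.png',e['img'])
E
```

```text
16.05 [ 0.45773173 -0.14808104  0.17019064] [ 0.0031  0.0014 -1.    ] -1.73852017872111 [-0.0005  0.0003 -0.0019  0.0013 -0.001  -0.0018] 43.44738383809869
```

View pics/c43.png

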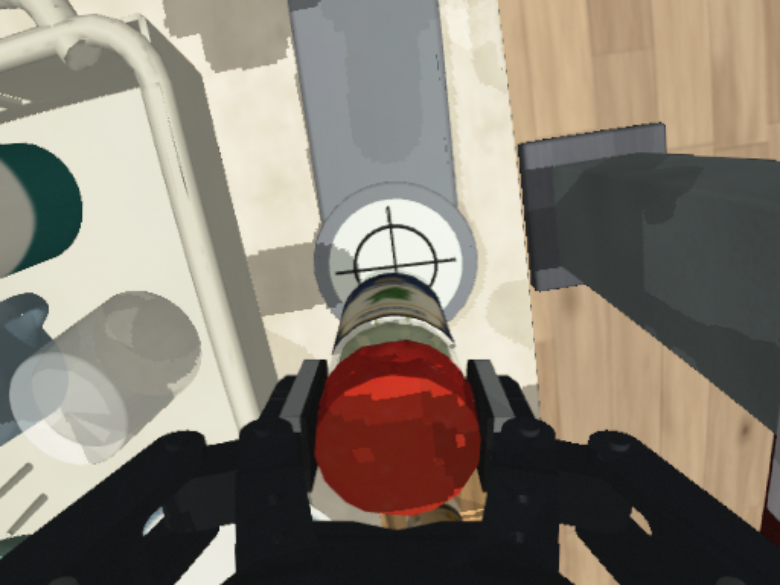

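View pics/c45.png

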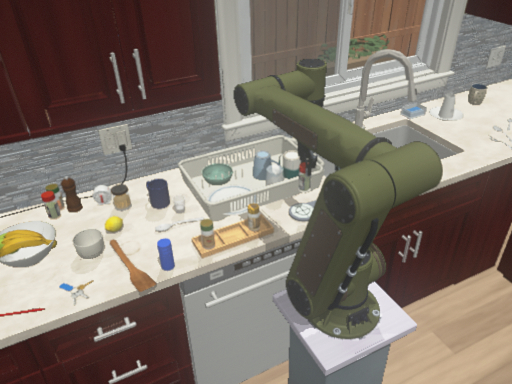

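The last picture shows the two other jars still standing in the tray and the red jar held above the cross. The arm is at rest, so I'm handing the job in.

```bash
python3 - <<'E'
from h import *
print(close_job())
E
```

```text
the job is handed in; nothing more can be done
None
```

I turned the focus dial to the red mark and let go of it. The red-capped jar is now held still above the cross with its label towards the lens, and I handed the job in at about 16 s.

**Dial:** after release, a wrist picture showed the white pointer line in line with the red mark.

**Jar:**

| Check | Result |
|---|---|
| Middle height | 165 mm from the wrist picture (target 165 mm); the scene picture agrees |
| Offset from the cross | 1 to 2 mm |
| Tilt | under 0.5° |
| Label direction | within about 2 to 3° of the lens after a last 2.3° correction |
| Grip | 43.4 mm read on the 45 mm jar, 45 N, arm at rest |

I took the height, offset and tilt just before a last 0.5 mm, 2.3° correction. After it I only looked at the pictures and did not measure again.

**Other jars:** the green and ochre jars stand untouched in the tray in the last scene picture.

**Checks that failed or disagreed:**
- **Fingertips:** they sat about 40 mm farther back than the reported tool point implied. My first closing on the dial passed above its bar, so I lowered the tool in steps until the bar was gripped.
- **Wrist camera:** it appeared to sit about 4 to 5 mm farther back than its calibration says, and I corrected for that.
- **Jar centring:** wrist and scene pictures disagreed by about 2 mm along the lens direction, so I aimed between them.
- **Label direction:** the label's features gave directions spread over several degrees. I went by the text, leaf and emblem.

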